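# Hang an S-hook on the sample rail and hang the green brush from it

### The job

Take the yellow-tabbed S-hook off its small grey stand and hang it over the long display rail, to the right of the orange spacer with the brass nose. With the hook, slide the spacer left along the rail until it is home against the left post, and press it there gently but definitely for a moment (about 7 N; more than 11 N would damage the spacer). Then hang the dark brush with green bristles by its wire bail in the hook's lower curl so that it hangs freely and still with hook and spacer still at the left end; be gentle throughout and leave everything else where it is.

Things in the scene. Friction and masses are not known exactly. Their poses are not given: they have to be found in the camera images.
- rail: Fixed display rail: level steel bar along its own y, 14 mm diameter, 300 mm long, axis 235 mm above the table, between wooden posts (20 mm in y, 18 in x, 9 mm higher than the bar's axis; feet 80 mm in x). Origin on the table under the bar's middle; z up, +y to the left post seen from the robot, -x nearer the robot; yaw varies. Posts' inner faces at y = +150 and -150 mm.
- rail_axis (a point): The middle of the rail bar's axis (235 mm above the rail's origin), axes as rail.
- spacer (a joint): How far the spacer still is from home, in m: 0 = home against the left post (hard stop), larger = further right, up to 0.09. It slides on the bar with about 1.5 N of friction and stays where it is left.
- spacer_face (a point): Centre (on the bar's axis) of the right-hand face of the orange collar of the spacer (28 mm diameter, 30 mm long, on the bar). From this face a brass nose, 22 mm diameter, sticks out to the right by 4 to 14 mm; it is set by hand, differs each time, is not measured, and does not yield. The hook pushes on the nose: find it by feel.
- shook: S-hook of steel strip 14 mm wide (y), 4 thick, 90 g, in its xz plane. Origin: centre of upper curl, 21 mm wide inside, inner top 9.5 mm above the origin (2.5 mm below the bar's axis when seated). Its free end is at x = +17, z = -11 mm; the shank runs down x = -12, then slants from z = -22 to x = +12, z = -50: the bar passes between them, from +x. Yellow tab z = 12.5 to 62.5, x 24, y 12 mm.
- curl (a point): Inner bottom of the hook's lower curl, 75 mm below the hook's origin, axes as shook. The curl is 20 mm wide inside (x) and opens upwards; its tip, at x = -18 mm and 20 mm above this point, leans to -x (the robot). The shank passes x = -12 mm, 53 mm above this point, and x = +12 mm, 25 mm above it. The bail goes in over the tip, from -x.
- park: Small grey stand, fixed, on which the S-hook hangs at the start: a bar 100 mm long, 14 mm diameter, along its y, 120 mm above the table, between two 12 mm posts 128 mm high. Origin on the table under the bar's middle.
- brush: The brush to hang: dark wood, green bristles down, 90 to 175 g. Origin on the table under its bail and (within 6 mm) its centre of mass; z up. Head x = -34 to +70 mm, 44 mm wide in y; bristles 0 to 27 mm, wood to 44 mm high. Handle towards -x: x = -34 to -124 mm, 18 mm wide in y, 26 to 44 mm high; grip it across y.
- bail (a point): Middle of the top of the bail, a rigid arch of 6 mm wire in the brush's yz plane: centre line 97 mm above the brush's origin (underside 3 mm lower), flat top 16 mm long in y, arch 38 mm wide between centre lines. Axes as brush.
- brush_pink: Like the green brush, in light wood with pink bristles; leave it alone. Same size and origin as the green one.
- block_brush: Brush without a handle, 160 x 45 x 46 mm, cream bristles. Bystander; origin under its centre.
- phone: Blue phone, 75 x 155 x 9 mm, lying flat. Bystander; origin under its centre.
- jar: Jar, 64 mm diameter, 85 mm high. Bystander; origin under its centre.
- tape: Cardboard tape core, 90 mm diameter, 24 mm high, lying flat. Bystander; origin under its centre.
- cup: Blue cup, 80 mm diameter, 90 mm high. Bystander; origin under its centre.
Things that resemble listed ones, but are neither listed nor needed, are in the scene too. There is more than one size of the shook; the one meant has the size given above.

How it is judged:
By the outcome, as a careful person would: the job done as asked, in the order asked, and still so for the second after the job is handed in, with the robot touching nothing.
It also fails if it takes over 72 s, if anything falls off the work surface, if the arm or the gripper's body presses on something with over 40 N, if the wrist force passes 120 N, or if a joint passes its speed limit or range.

### The arm

A 6-joint arm with a two-finger parallel gripper is mounted at the origin on the work surface. World frame = base frame: x ahead of the robot, y to its left, z up, the work surface at z = 0. Lengths are in m, angles in rad, forces in N, time in s.
With the tool pointing down it reaches from about 0.35 to 0.85 m from the base axis. Payload 8.1 kg.
Tool frame: the origin (TCP) lies between the finger pads; the fingertips stand 11 mm ahead of it and the grasp point (between the pads) lies 8 mm behind it; y points along the fingers, x is the direction in which the jaws open and shut, and the axes are right-handed (so a half turn about y gives the same grasp; the last joint's range is limited). The gripper opens to 93 mm and grips with 3 to 60 N. Pads are 15 mm wide; open, the fingers measure 128 mm over their backs; the gripper's body (75 mm by 188 mm) begins 65 mm behind the grasp point.
Start: joints at [-1.337, 0.13, 1.488, -0, 1.523, -0.085], TCP at [0.188, -0.57, 0.23] pointing down, gripper open.
Joint ranges: [-2.96, 2.96], [-0.89, 2.26], [0.02, 2.5], [-1.34, 4.48], [0, 2.73], [-2.66, 2.66]. Speed limits (rad/s): [2.39, 2.39, 2.79, 3.14, 3.14, 3.14].

### API

Orientations are given as a rotation vector (axis times angle).
In Python, from plant import readout, optics, robot gives the robot as it stands.
- The arm moves only by the shell command python3 -m creep 'ROWS' [FORCE]. ROWS is JSON, a list that holds one entry, the list of rows, each a list of 7 numbers: the closure, from 0 (fully open) to 1 (shut), then the shift along the tool's x, y, z in cm, then the turn, a rotation vector about the tool's x, y, z in degrees. In form: [[[grip, x, y, z, wx, wy, wz], ...]]. A call has exactly 8 rows; each row shifts and turns the pose as measured when the row begins, along the tool's axes as they then stand; what a row does not reach is not made up. A row lasts 1/10 s, in which the tool goes at most 50 mm and 8.59 degrees, less where a joint would pass 70% of its speed; a pose out of reach is approached as far as the arm can. A call is refused whole if a number of a shift passes 5 or a number of a turn 8.59, either way. A call with a gripper value outside its range is refused whole. The fingers move at their own pace and stop on an object; FORCE is the grip in N (left out, the last holds). Time passes only in rows, so rows that do not move let the fingers close, or fill a call up. It gives the time, the measured TCP pose, the force and the opening at its end, in the units of the state.
- readout.read_state(): the state, without advancing time (a new reading comes with each control period).
- optics.read_camera(name): name is "side" or "top"; returns a dict with "frame" (400x640x3 uint8, red, green, blue), "depth" (400x640 float32, m along the optical axis (not along the pixel's ray), 0 where there is no reading), "intrinsics" (3x3 intrinsics, pixels), "dist_coeffs" ([k1, k2, p1, p2, k3] as OpenCV has them; the pictures are not rectified), "R" (3x3) and "t" (3): a world point X has camera coordinates R X + t. Camera axes: x right, y down, z forward; pixel columns grow to the right and rows downward; lengths in m; the calibration is good to about 2 mm. A picture is of the moment at which its call begins.
- robot.close_job(): hands the job in, once; it reports no verdict.
The state is a dict: "t": time; "q": joint angles; "dq": joint speeds; "joint_torque": joint torques, N m; "tool_pos": TCP position; "orientation": TCP orientation; "force": force on the tool from outside, world axes, zero at the start; "wrist_torque": the same for the moment, N m; "opening": finger opening in m.
Only numpy, scipy, OpenCV 4.12 (cv2) and the standard library are available. Lean on these libraries where they do the work, as an engineer would, in place of code of your own. Each camera call takes 0.05 s, during which the arm holds its last target. There are 200 camera calls.

## Working session

There is one attempt and no reset: what is moved stays moved. The work goes in short steps, Python scripts to look and compute and a shell command to move; the robot and the scene stay as the last step left them, time stands still between calls to the robot, and variables do not carry over. Pictures are saved under pics/ and viewed, about 8 in all and at most 12, crops included, and the job is handed in when it is done.

```bash
ls; mkdir -p pics; cat > h.py <<'E'
import numpy as np, cv2
from plant import readout, optics, robot
from scipy.spatial.transform import Rotation as Ro
def cloud(c):
    d=c["depth"];h,w=d.shape
    u,v=np.meshgrid(np.arange(w),np.arange(h))
    p=cv2.undistortPoints(np.stack([u,v],-1).reshape(-1,1,2).astype(float),np.array(c["intrinsics"]),np.array(c["dist_coeffs"])).reshape(h,w,2)
    P=np.dstack([p[...,0]*d,p[...,1]*d,d])
    W=(P-np.array(c["t"]))@np.array(c["R"])
    W[d==0]=np.nan
    return W
def save(n,im): cv2.imwrite("pics/"+n+".png",im[...,::-1])
def st():
    s=readout.read_state();R=Ro.from_rotvec(s["orientation"]).as_matrix()
    print("t",round(s["t"],2),"pos",np.round(s["tool_pos"],4),"F",np.round(s["force"],2),"op",round(s["opening"],4),"q",np.round(s["q"],3));print(np.round(R,3));return s,R
E
python3 - <<'E'
from h import *
st()
for n in("top","side"):
    c=optics.read_camera(n);np.save(n,c,allow_pickle=True);save(n+"0",c["frame"])
    print(n,np.round(-np.array(c["R"]).T@c["t"],3),np.round(c["R"],2).tolist())
E
```

```text
pics
t 0.0 pos [ 0.1879 -0.5692  0.2286] F [ 0.3  -0.29 -1.43] op 0.093 q [-1.337  0.131  1.489 -0.     1.523 -0.085]
[[ 0.313 -0.     0.95 ]
 [-0.95   0.002  0.313]
 [-0.002 -1.     0.   ]]
top [0.375 0.064 1.354] [[-0.01, -1.0, -0.0], [-0.99, 0.01, -0.14], [0.14, -0.0, -0.99]]
side [0.38  1.119 0.912] [[-0.99, -0.17, 0.02], [-0.11, 0.55, -0.83], [0.13, -0.82, -0.56]]
```

View pics/top0.png

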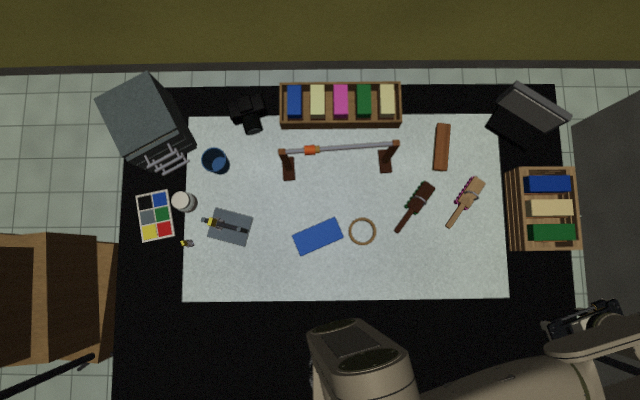

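View pics/side0.png

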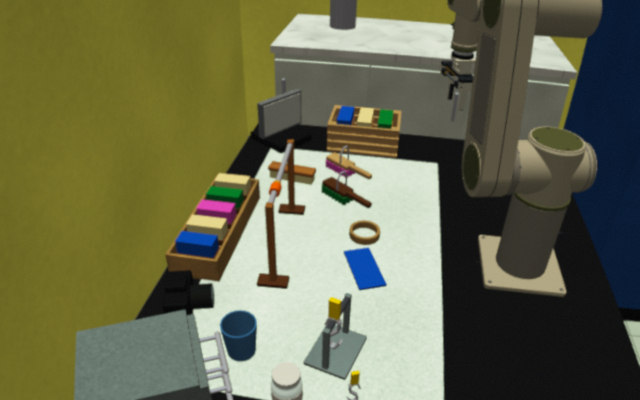

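Top view: the rail runs from (285,152) to (395,144), with the spacer at (311,150). The stand is at (228,226) with a yellow tab at (210,220). The dark green brush is at (415,205) and the pink one at (470,195). Candidates for the hook are the one on the stand (top 210,220; side 335,310) and a small one on the table (top 187,243; side 355,380). The stand hook fits the description, so I'll check it close up.

```bash
cat > m.py <<'E'
from h import *
T=np.load("top.npy",allow_pickle=True).item();S=np.load("side.npy",allow_pickle=True).item()
a=cv2.resize(T["frame"][190:260,170:270],(500,350),interpolation=cv2.INTER_CUBIC)
b=cv2.resize(S["frame"][285:400,285:385],(300,345),interpolation=cv2.INTER_CUBIC)
b=cv2.copyMakeBorder(b,0,5,0,0,cv2.BORDER_CONSTANT)
save("crop1",np.hstack([a,b]))
for n,c in(("top",T),("side",S)):
    W=cloud(c);H=cv2.cvtColor(c["frame"],cv2.COLOR_RGB2HSV);h,s,v=[H[...,i].astype(int) for i in range(3)]
    z=W[...,2]; print(n,"table z",np.nanmedian(W[150:280,330:400,2]) if n=="top" else "")
    inb=(W[...,0]>.1)&(W[...,0]<.85)&(abs(W[...,1])<.7)
    def rep(k,m):
        m=m&inb;P=W[m]
        if len(P)>3: print(k,len(P),"med",np.round(np.median(P,0),4),"min",np.round(np.percentile(P,3,0),4),"max",np.round(np.percentile(P,97,0),4))
        return P
    P=rep("yellow tab",(h>20)&(h<34)&(s>150)&(v>90)&(z>.1)&(W[...,1]>.2))
    P=rep("orange",(h>3)&(h<16)&(s>170)&(v>120)&(z>.2))
    # rail bar
    P=rep("rail>",(z>.225)&(z<.26)&(W[...,0]>.5)&(W[...,0]<.75)&(W[...,1]<.25)&(W[...,1]>-.2)&(s<60))
    if len(P)>20:
        q=np.polyfit(P[:,1],P[:,0],1);print("  x = ",q, "std",np.std(P[:,0]-np.polyval(q,P[:,1])))
    P=rep("posts",(z>.225)&(z<.26)&(W[...,0]>.5)&(W[...,0]<.78)&(abs(W[...,1])<.3)&(s>90)&(h<20)&(v<120))
    for k,m in(("postL",P[P[:,1]>.05]),("postR",P[P[:,1]<.0])):
        if len(m):print("  ",k,len(m),np.round(m.mean(0),4),m.min(0).round(4),m.max(0).round(4))
    P=rep("stand",(z>.1)&(z<.14)&(W[...,0]<.55)&(W[...,1]>.15)&(W[...,1]<.5))
    if n=="top":
        rows=np.round(P,3);print(rows[np.argsort(rows[:,1])].tolist())
    P=rep("dark brush wood",(z>.03)&(z<.06)&(W[...,0]>.35)&(W[...,0]<.65)&(W[...,1]<0)&(W[...,1]>-.21)&(v<110))
    if len(P)>20:
        e,V=np.linalg.eigh(np.cov(P[:,:2].T));d=V[:,1];d=d*np.sign(d[0]);pr=(P[:,:2]-P[:,:2].mean(0))@d
        print("  dir",d,"ang",np.degrees(np.arctan2(d[1],d[0])),"ends",pr.min(),pr.max(),P[:,:2].mean(0),"ztop",np.median(P[:,2]))
        print("  tips",P[:,:2].mean(0)+d*pr.max(),P[:,:2].mean(0)+d*pr.min())
    P=rep("bail",(z>.065)&(z<.12)&(W[...,0]>.35)&(W[...,0]<.65)&(W[...,1]<0)&(W[...,1]>-.21));print(np.round(P[:40],3).tolist())
E
python3 m.py
```

```text
top table z 0.0011253698160908676
yellow tab 29 med [0.4654 0.3941 0.1801] min [0.4465 0.3895 0.1627] max [0.4744 0.4156 0.1838]
orange 73 med [0.6558 0.1028 0.2478] min [0.6483 0.0914 0.243 ] max [0.6648 0.1165 0.2517]
rail> 478 med [0.6643 0.0027 0.2411] min [ 0.6503 -0.123   0.2349] max [0.678  0.1686 0.2452]
  x =  [-0.06662721  0.66478351] std 0.004308697092463379
posts 117 med [0.6529 0.1002 0.2426] min [ 0.6441 -0.1425  0.2283] max [0.6799 0.1886 0.2466]
   postL 73 [0.649  0.1492 0.241 ] [0.6439 0.0778 0.2266] [0.6585 0.1888 0.2486]
   postR 44 [ 0.6719 -0.1353  0.2413] [ 0.6651 -0.1452  0.225 ] [ 0.6807 -0.1276  0.2469]
stand 200 med [0.4574 0.372  0.1257] min [0.4418 0.3169 0.1057] max [0.4827 0.4328 0.1331]
[[0.449, 0.315, 0.108], [0.451, 0.315, 0.125], [0.452, 0.315, 0.109], [0.448, 0.316, 0.122], [0.443, 0.316, 0.103], [0.448, 0.317, 0.128], [0.445, 0.317, 0.114], [0.446, 0.317, 0.1], [0.44, 0.317, 0.101], [0.442, 0.317, 0.115], [0.44, 0.317, 0.114], [0.442, 0.318, 0.126], [0.451, 0.318, 0.125], [0.445, 0.318, 0.125], [0.439, 0.319, 0.12], [0.442, 0.32, 0.128], [0.445, 0
[... 4828 characters left out ...]
0.004666462613047351
posts 69 med [0.6509 0.1903 0.2348] min [ 0.6442 -0.1449  0.2265] max [0.682  0.1952 0.2446]
   postL 56 [0.6498 0.1812 0.2347] [0.6439 0.1163 0.2255] [0.6574 0.1963 0.2446]
   postR 13 [ 0.6715 -0.1349  0.2372] [ 0.6659 -0.146   0.226 ] [ 0.6832 -0.1239  0.2459]
stand 423 med [0.4638 0.4017 0.1255] min [0.4404 0.3235 0.1028] max [0.4825 0.4385 0.1372]
dark brush wood 171 med [ 0.4816 -0.1873  0.0422] min [ 0.438  -0.2083  0.0318] max [ 0.5336 -0.1572  0.0485]
  dir [ 0.86449912 -0.50263433] ang -30.174439502488138 ends -0.054413178631895244 0.06195739514717859 [ 0.48268619 -0.18533769] ztop 0.042185728654828565
  tips [ 0.5362483 -0.2164796] [ 0.43564604 -0.15798775]
[]
```

View pics/crop1.png

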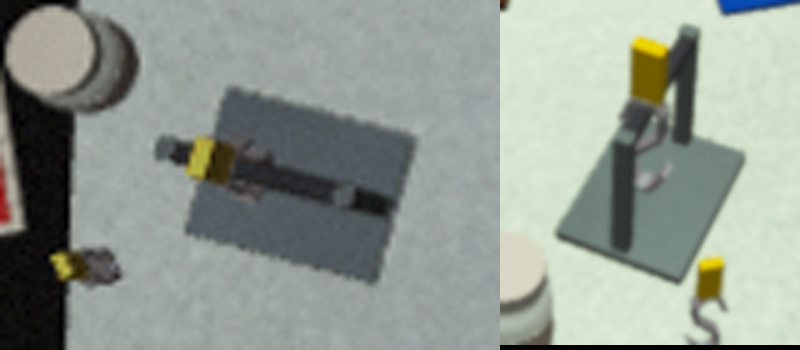

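The crop shows the stand hook (tab at crop 210,160 in the left panel) is the large one with its lower curl tip towards the robot. The small hook lies on its own at crop (85,265). I'm choosing the one on the stand. I'll swing towards it now and refine the fits in the same step.

```bash
cat > m2.py <<'E'
from h import *
from scipy.optimize import least_squares
T=np.load("top.npy",allow_pickle=True).item();S=np.load("side.npy",allow_pickle=True).item()
for n,c in(("top",T),("side",S)):
    W=cloud(c);H=cv2.cvtColor(c["frame"],cv2.COLOR_RGB2HSV);h,s,v=[H[...,i].astype(int) for i in range(3)];x,y,z=[W[...,i] for i in range(3)]
    def line(P,z0,r):
        f=lambda p:np.hypot(P[:,0]-p[0]-p[1]*(P[:,1]-p[3]*0),P[:,2]-p[2])-r
        o=least_squares(lambda p:f([p[0],p[1],p[2],0]),[P[:,0].mean(),0,z0],loss="soft_l1",f_scale=.002);return o.x,np.std(o.fun)
    P=W[(z>.232)&(z<.248)&(s<70)&(x>.63)&(x<.69)&(y>-.11)&(y<.07)];print(n,"rail x0,slope,z",*line(P,.235,.007),len(P))
    P=W[(z>.117)&(z<.131)&(x>.43)&(x<.49)&(y>.33)&(y<.375)]
    print(" park bar x0,slope,z",*line(P,.12,.007),len(P))
    P=W[(h>20)&(h<34)&(s>120)&(v>60)&(z>.128)&(z<.2)&(y>.36)&(y<.43)&(x>.42)&(x<.5)]
    print(" tab",len(P),[np.round([lo,*np.median(P[(z_:=P[:,2])>=lo][:, :2][P[z_>=lo][:,2]<lo+.01],0),(P[:,2]>=lo).sum()],4).tolist() for lo in(.13,.14,.15,.16,.17,.178)])
    Q=P[P[:,2]>.177];print(" top",np.round(Q.mean(0),4),Q.min(0).round(4),Q.max(0).round(4))
    # orange collar extents along rail
    P=W[(h>3)&(h<18)&(s>190)&(v>140)&(z>.23)&(y>.05)&(y<.16)]
    if len(P):print(" orange",len(P),np.percentile(P[:,1],[1,5,50,95,99]).round(4),P[:,2].max())
    P=W[(z>.222)&(z<.26)&(x>.6)&(x<.72)&(s>70)&(h<22)&(v<130)]
    for k,m in(("L",P[P[:,1]>.15]),("R",P[P[:,1]<-.1])):
        print(" post",k,len(m),np.percentile(m,[3,97],axis=0).round(4).tolist())
    # brush: head+handle
    P=W[(z>.034)&(z<.052)&(x>.33)&(x<.6)&(y<-.08)&(y>-.24)&(v<120)]
    d=np.array([.866,-.5]);pr=P[:,:2]@d;w=P[:,:2]@np.array([.5,.866])
    for lo in np.arange(pr.min(),pr.max(),.02):
        k=(pr>=lo)&(pr<lo+.02);print("  ",round(lo,3),k.sum(),np.percentile(w[k],[3,50,97]).round(4))
    P=W[(z>.056)&(z<.13)&(x>.33)&(x<.6)&(y<-.08)&(y>-.24)];print(" bail pts",np.round(P,3).tolist()[:12])
E
python3 m2.py
python3 -m creep '[[[0,-0.3,-1.3,4.6,0,-4.77,0],[0,-0.3,-1.3,4.6,0,-4.77,0],[0,-0.3,-1.3,4.6,0,-4.77,0],[0,-0.3,-1.3,4.6,0,-4.77,0],[0,-0.3,-1.3,4.6,0,-4.77,0],[0,-0.3,-1.3,4.6,0,-4.77,0],[0,-0.3,-1.3,4.6,0,-4.77,0],[0,-0.3,-1.3,4.6,0,-4.77,0]]]' 20
python3 -c "from h import *;st()"
```

```text
top rail x0,slope,z [ 0.66567624 -0.07364967  0.23574979] 0.001833068191135542 324
 park bar x0,slope,z [0.35485505 0.2831739  0.12063025] 0.00176872028006078 69
 tab 34 [[0.13, nan, nan, 34.0], [0.14, 0.4537, 0.3922, 34.0], [0.15, 0.4736, 0.387, 33.0], [0.16, nan, nan, 32.0], [0.17, 0.4658, 0.3941, 32.0], [0.178, 0.4641, 0.3936, 26.0]]
 top [0.4644 0.3943 0.1805] [0.4543 0.3871 0.1773] [0.4743 0.402  0.1855]
 orange 57 [0.0915 0.0917 0.1027 0.1164 0.1165] 0.25341200197282887
 post L 46 [[0.6441, 0.172, 0.228], [0.6581, 0.1888, 0.2474]]
 post R 47 [[0.6653, -0.1451, 0.2267], [0.6802, -0.128, 0.2464]]
   0.457 35 [0.0702 0.0786 0.0869]
   0.477 35 [0.0678 0.0759 0.0842]
   0.497 38 [0.0649 0.0735 0.0815]
   0.517 33 [0.0628 0.07   0.0791]
   0.537 67 [0.0478 0.0676 0.0857]
   0.557 74 [0.0499 0.0696 0.0866]
   0.577 32 [0.0607 0.0731 0.0847]
   0.597 16 [0.0727 0.0784 0.0823]
   0.617 1 [0.0803 0.0803 0.0803]
 bail pts [[0.546, -0.218, 0.086], [0.547, -0.222, 0.083], [0.547, -0.218, 0.059], [0.545, -0.218, 0.071], [0.544, -0.219, 0.082], [0.543, -0.221, 0.089], [0.543, -0.224, 0.089],
[... 1008 characters left out ...]
735 0.0795 0.0837]
   0.616 1 [0.0814 0.0814 0.0814]
 bail pts [[0.537, -0.234, 0.103], [0.533, -0.234, 0.104], [0.531, -0.238, 0.101], [0.542, -0.229, 0.101], [0.54, -0.236, 0.098], [0.536, -0.23, 0.102], [0.533, -0.234, 0.1], [0.541, -0.225, 0.101], [0.538, -0.224, 0.101], [0.542, -0.228, 0.095], [0.539, -0.229, 0.095], [0.544, -0.225, 0.093]]
t: 0.9
tool_pos: [0.4728, -0.3358, 0.3281]
orientation: [-1.514, 0.457, -0.439]
force: [0.8, 0.5, 0.2]
opening: 0.0933
t 0.9 pos [ 0.4728 -0.3358  0.3281] F [0.8  0.55 0.2 ] op 0.0933 q [-0.709  0.071  1.374  0.004  1.711 -0.135]
[[ 0.84  -0.008  0.542]
 [-0.542  0.013  0.84 ]
 [-0.014 -1.     0.006]]
  return _methods._mean(a, axis=axis, dtype=dtype,
  ret = um.true_divide(
```

```bash
cat > plan.py <<'E'
# plan(target pos, tool-x angle deg, n): prints n rows (tool axes, cm/deg) along polar path (or straight), tool down
from h import *
def plan(tp,ang,n,polar=True):
    s=readout.read_state();p=np.array(s["tool_pos"]);R=Ro.from_rotvec(s["orientation"])
    Rt=np.array([[np.cos(a:=np.radians(ang)),0,-np.sin(a)*-1*-1],[np.sin(a),0,np.cos(a)],[0,-1,0]])
    z=np.cross(Rt[:,0],Rt[:,1]);Rt[:,2]=z;Rt=Ro.from_matrix(Rt);d=(R.inv()*Rt).as_rotvec()
    tp=np.array(tp,float)
    c=lambda v:np.array([np.hypot(v[0],v[1]),np.arctan2(v[1],v[0]),v[2]]) if polar else v
    i=lambda v:np.array([v[0]*np.cos(v[1]),v[0]*np.sin(v[1]),v[2]]) if polar else v
    a,b=c(p),c(tp)
    for k in range(n):
        p0,p1=i(a+(b-a)*k/n),i(a+(b-a)*(k+1)/n);Rk=R*Ro.from_rotvec(d*k/n)
        print("["+",".join(f"{v:.2f}" for v in [*(Rk.inv().apply(p1-p0)*100),*np.degrees(d/n)])+"]")
E
python3 -c "
from plan import *
plan([.465,.3955,.26],74.9,16)"
```

```text
[0.21,0.45,4.80,-0.06,-6.73,-0.01]
[0.38,0.45,4.80,-0.06,-6.73,-0.01]
[0.55,0.45,4.80,-0.06,-6.73,-0.01]
[0.72,0.45,4.79,-0.06,-6.73,-0.01]
[0.89,0.45,4.78,-0.06,-6.73,-0.01]
[1.05,0.45,4.76,-0.06,-6.73,-0.01]
[1.22,0.45,4.74,-0.06,-6.73,-0.01]
[1.39,0.45,4.71,-0.06,-6.73,-0.01]
[1.56,0.45,4.67,-0.06,-6.73,-0.01]
[1.72,0.45,4.63,-0.06,-6.73,-0.01]
[1.89,0.44,4.58,-0.06,-6.73,-0.01]
[2.05,0.44,4.53,-0.06,-6.73,-0.01]
[2.22,0.44,4.47,-0.06,-6.73,-0.01]
[2.38,0.44,4.41,-0.06,-6.73,-0.01]
[2.54,0.43,4.34,-0.06,-6.73,-0.01]
[2.69,0.43,4.26,-0.06,-6.73,-0.01]
```

```bash
python3 -m creep '[[[0,0.2,0.2,4.8,0,-6.73,0],[0,0.4,0.2,4.8,0,-6.73,0],[0,0.55,0.2,4.8,0,-6.73,0],[0,0.7,0.2,4.8,0,-6.73,0],[0,0.9,0.2,4.8,0,-6.73,0],[0,1.05,0.2,4.75,0,-6.73,0],[0,1.2,0.2,4.75,0,-6.73,0],[0,1.4,0.2,4.7,0,-6.73,0]]]' >/dev/null
python3 -m creep '[[[0,1.6,0.6,4.65,0,-6.73,0],[0,1.7,0.6,4.6,0,-6.73,0],[0,1.9,0.6,4.6,0,-6.73,0],[0,2.05,0.6,4.5,0,-6.73,0],[0,2.2,0.6,4.45,0,-6.73,0],[0,2.4,0.6,4.4,0,-6.73,0],[0,2.55,0.6,4.3,0,-6.73,0],[0.3,2.7,0.6,4.25,0,-6.73,0]]]' >/dev/null
python3 -c "
from plan import *
st();plan([.465,.3955,.158],74.9,4,False)"
```

```text
t 2.5 pos [0.4439 0.3967 0.2667] F [-0.29  0.41  0.2 ] op 0.0887 q [ 0.633  0.111  1.442  0.017  1.596 -0.752]
[[ 0.185 -0.016 -0.983]
 [ 0.983  0.009  0.185]
 [ 0.006 -1.     0.018]]
[0.05,2.71,-0.57,-0.26,1.12,0.08]
[0.07,2.71,-0.56,-0.26,1.12,0.08]
[0.08,2.71,-0.55,-0.26,1.12,0.08]
[0.09,2.72,-0.53,-0.26,1.12,0.08]
```

```bash
python3 -m creep '[[[0.5,0.05,1,-0.57,-0.26,1.12,0.08],[0.5,0.07,1,-0.56,-0.26,1.12,0.08],[0.5,0.08,1,-0.55,-0.26,1.12,0.08],[0.5,0.09,1,-0.54,-0.26,1.12,0.08],[0.5,0,1.6,0,0,0,0],[0.5,0,1.6,0,0,0,0],[0.5,0,1.6,0,0,0,0],[0.5,0,0.8,0,0,0,0]]]' >/dev/null
python3 -c "
from plan import *
st();plan([.465,.3955,.158],74.9,1,False)
c=optics.read_camera('side');save('side1',cv2.resize(c['frame'][220:400,240:440],(800,720)[:2],interpolation=cv2.INTER_CUBIC)[:600])"
```

```text
t 3.3 pos [0.4659 0.3943 0.1608] F [-0.21 -0.01 -0.81] op 0.0466 q [ 6.190e-01  2.020e-01  1.535e+00 -1.000e-03  1.408e+00 -6.830e-01]
[[ 0.266 -0.003 -0.964]
 [ 0.964 -0.003  0.266]
 [-0.003 -1.     0.002]]
[0.09,0.28,0.12,-0.10,-0.34,-0.18]
```

View pics/side1.png

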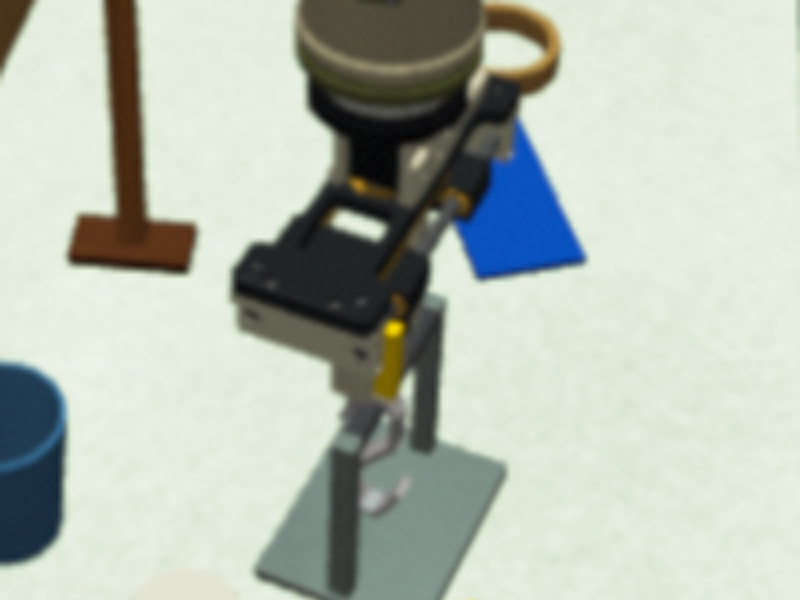

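The picture shows the fingers straddling the yellow tab (390,360), clear of the stand posts. Closing on it.

```bash
python3 -m creep '[[[0.7,0.05,0.25,0.12,-0.1,-0.3,-0.18],[0.78,0,0,0,0,0,0],[0.82,0,0,0,0,0,0],[0.86,0,0,0,0,0,0],[0.9,0,0,0,0,0,0],[1,0,0,0,0,0,0],[1,0,0,0,0,0,0],[1,0,0,0,0,0,0]]]' 30
python3 -c "
from plan import *
st()"
```

```text
t: 4.15
tool_pos: [0.4661, 0.395, 0.1596]
orientation: [-1.323, -1.014, 1.009]
force: [-0.2, 0.6, -0.9]
opening: 0.012
t 4.15 pos [0.4661 0.395  0.1596] F [-0.17  0.59 -0.92] op 0.012 q [ 0.619  0.198  1.542  0.     1.399 -0.687]
[[ 0.262  0.002 -0.965]
 [ 0.965  0.002  0.262]
 [ 0.002 -1.    -0.002]]
```

```bash
python3 -m creep '[[[1,0,-0.7,0,0,0,0],[1,0,-0.7,0,0,0,0],[1,0,-0.6,0,0,0,0],[1,0,-0.4,0.8,0,0,0],[1,0,-0.4,0.9,0,0,0],[1,0,0,1,0,0,0],[1,0,0,2,0,0,0],[1,0,0,2,0,0,0]]]'
python3 -c "
from plan import *
st()
c=optics.read_camera('side');np.save('s2',c,allow_pickle=True);W=cloud(c)
f=c['frame'];save('side2',cv2.resize(f[230:400,260:430],(600,600),interpolation=cv2.INTER_CUBIC))"
```

```text
t: 4.95
tool_pos: [0.3988, 0.4132, 0.1908]
orientation: [-1.324, -1.013, 1.007]
force: [-0.3, 0.3, -1.9]
opening: 0.0118
t 4.95 pos [0.3988 0.4132 0.1908] F [-0.31  0.31 -1.94] op 0.0118 q [ 0.714  0.078  1.615 -0.     1.444 -0.589]
[[ 0.264  0.003 -0.964]
 [ 0.964  0.002  0.264]
 [ 0.003 -1.    -0.002]]
```

View pics/side2.png

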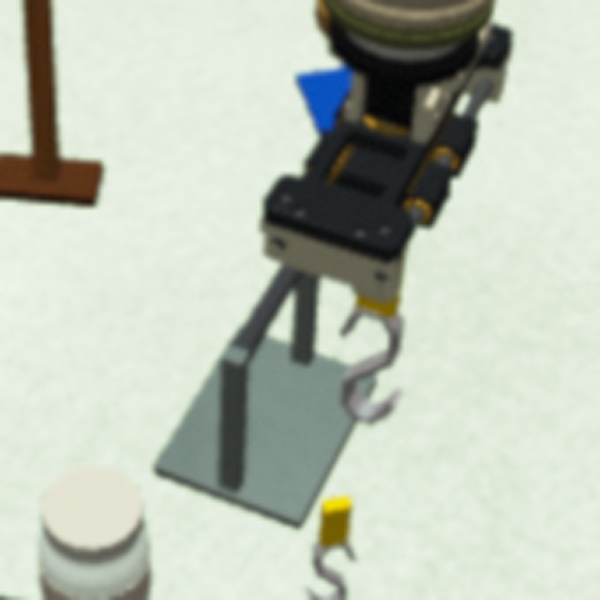

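The hook is held clear of the stand, with the upper curl's free end at (350,325) and the lower curl at (370,415). Next I'll measure the hook in the tool frame and plan the move to the rail.

```bash
python3 -c "
from plan import *
c=np.load('s2.npy',allow_pickle=True).item();W=cloud(c)
s=readout.read_state();R=Ro.from_rotvec(s['orientation']).as_matrix()
L=(W-np.array(s['tool_pos']))@R  # tool frame
m=(L[...,1]>.012)&(L[...,1]<.14)&(abs(L[...,0])<.02)&(abs(L[...,2])<.035)&(W[...,2]>.045)
P=np.c_[L[...,0][m],-L[...,2][m],-L[...,1][m]]
print(len(P))
for lo in np.arange(-.13,-.01,.008):
    Q=P[(P[:,2]>=lo)&(P[:,2]<lo+.008)]
    if len(Q):print(round(lo,3),len(Q),'hx',np.percentile(Q[:,1],[3,50,97]).round(4),'hy',np.percentile(Q[:,0],[3,50,97]).round(4))
print(P[:,2].min())
plan([.603,.041,.304],94.1,16,False)"
```

```text
323
-0.122 36 hx [-0.0051  0.0027  0.0098] hy [-0.0083 -0.0003  0.0066]
-0.114 35 hx [-0.0098  0.008   0.0141] hy [-0.0039  0.0038  0.008 ]
-0.106 21 hx [-0.0172 -0.0102  0.0147] hy [-0.0083  0.0036  0.0081]
-0.098 16 hx [-0.0172 -0.014   0.0159] hy [-0.0049  0.0045  0.0075]
-0.09 20 hx [0.0063 0.012  0.016 ] hy [-0.0069  0.002   0.0074]
-0.082 19 hx [0.0015 0.0058 0.0096] hy [-0.0053  0.0046  0.0074]
-0.074 22 hx [-0.0074 -0.002   0.0024] hy [-0.0074  0.0037  0.0071]
-0.066 14 hx [-0.0132 -0.0091 -0.005 ] hy [-0.0058  0.0046  0.0078]
-0.058 12 hx [-0.0127 -0.012   0.0198] hy [-0.0055  0.0029  0.0077]
-0.05 23 hx [-0.0122 -0.0087  0.02  ] hy [-0.0037  0.0057  0.0079]
-0.042 25 hx [-0.012  -0.0096  0.0177] hy [-0.0079  0.0042  0.007 ]
-0.034 34 hx [-0.0101 -0.0025  0.015 ] hy [-0.0025  0.0049  0.0073]
-0.026 33 hx [-0.009   0.0016  0.0113] hy [-0.0003  0.0049  0.0077]
-0.018 13 hx [-0.0101 -0.0065  0.011 ] hy [-0.0015  0.0053  0.0072]
-0.12033395251825109
[-1.91,-0.71,-1.86,0.00,-1.21,0.01]
[-1.95,-0.71,-1.82,0.00,-1.21,0.01]
[-1.99,-0.71,-1.78,0.00,-1.21,0.01]
[-2.02,-0.71,-1.74,0.00,-1.21,0.01]
[-2.06,-0.71,-1.69,0.00,-1.21,0.01]
[-2.09,-0.71,-1.65,0.00,-1.21,0.01]
[-2.13,-0.71,-1.61,0.00,-1.21,0.01]
[-2.16,-0.71,-1.56,0.00,-1.21,0.01]
[-2.20,-0.71,-1.51,0.00,-1.21,0.01]
[-2.23,-0.71,-1.47,0.00,-1.21,0.01]
[-2.26,-0.71,-1.42,0.00,-1.21,0.01]
[-2.29,-0.71,-1.37,0.00,-1.21,0.01]
[-2.32,-0.71,-1.32,0.00,-1.21,0.01]
[-2.34,-0.71,-1.28,0.00,-1.21,0.01]
[-2.37,-0.71,-1.23,0.00,-1.21,0.01]
[-2.40,-0.71,-1.18,0.00,-1.21,0.01]
```

```bash
python3 -m creep '[[[1,-1.9,-1.2,-1.86,0,-1.21,0],[1,-1.95,-1.2,-1.82,0,-1.21,0],[1,-2,-1.2,-1.78,0,-1.21,0],[1,-2,-1.2,-1.74,0,-1.21,0],[1,-2.05,-1.2,-1.7,0,-1.21,0],[1,-2.1,-1.2,-1.65,0,-1.21,0],[1,-2.1,-1.2,-1.6,0,-1.21,0],[1,-2.15,-1.2,-1.55,0,-1.21,0]]]' >/dev/null
python3 -m creep '[[[1,-2.2,-0.2,-1.5,0,-1.21,0],[1,-2.25,-0.2,-1.45,0,-1.21,0],[1,-2.25,-0.2,-1.4,0,-1.21,0],[1,-2.3,-0.2,-1.35,0,-1.21,0],[1,-2.3,-0.2,-1.3,0,-1.21,0],[1,-2.35,-0.2,-1.25,0,-1.21,0],[1,-2.4,-0.2,-1.2,0,-1.21,0],[1,-2.4,-0.2,-1.2,0,-1.21,0]]]'
python3 -c "
from plan import *
st();plan([.6016,.041,.304],94.1,1,False)"
```

```text
t: 6.6
tool_pos: [0.5982, 0.0432, 0.3018]
orientation: [-1.151, -1.285, 1.288]
force: [1.1, -0.6, -0.4]
opening: 0.012
t 6.6 pos [0.5982 0.0432 0.3018] F [ 1.06 -0.56 -0.37] op 0.012 q [-0.015  0.116  1.373  0.003  1.657 -1.693]
[[-0.107 -0.005 -0.994]
 [ 0.994  0.003 -0.107]
 [ 0.003 -1.     0.005]]
[-0.26,-0.23,-0.32,-0.28,2.03,0.19]
```

```bash
python3 -m creep '[[[1,-0.25,-0.23,-0.3,-0.28,2.03,0.2],[1,0,0,-1.1,0,0,0],[1,0,0,-1.1,0,0,0],[1,0,0,-1.1,0,0,0],[1,0,0,-1,0,0,0],[1,0,0.3,-0.8,0,0,0],[1,0,0.4,-0.9,0,0,0],[1,0,0,0,0,0,0]]]'
python3 -c "
from plan import *
st();plan([.6616,.045,.297],94.1,1,False)
c=optics.read_camera('side');np.save('s3',c,allow_pickle=True)
f=c['frame'];save('side3',cv2.resize(f[140:260,220:340],(600,600),interpolation=cv2.INTER_CUBIC))"
```

```text
t: 7.4
tool_pos: [0.6622, 0.0466, 0.2961]
orientation: [-1.176, -1.26, 1.262]
force: [2.6, -0.7, 0.5]
opening: 0.0119
t 7.4 pos [0.6622 0.0466 0.2961] F [ 2.56 -0.72  0.55] op 0.0119 q [-6.000e-03  2.890e-01  1.188e+00 -1.000e-03  1.665e+00 -1.647e+00]
[[-0.07  -0.    -0.998]
 [ 0.998 -0.001 -0.07 ]
 [-0.001 -1.     0.   ]]
[-0.15,-0.09,0.07,-0.01,-0.09,-0.08]
```

View pics/side3.png

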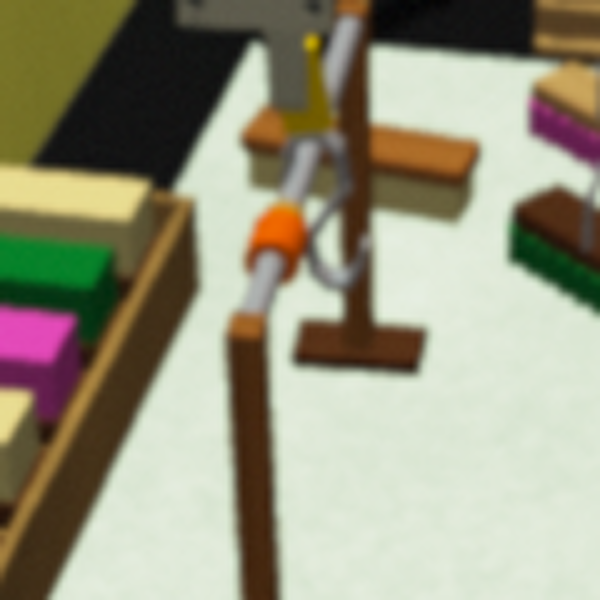

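The bar passes through the upper curl, between the arms at (290,155) and (345,160). Lowering it gently.

```bash
python3 -m creep '[[[1,-0.1,0.3,0.05,0,0,0],[1,0,0.3,0,0,0,0],[1,0,0.3,0,0,0,0],[1,0,0.3,0,0,0,0],[1,0,0.3,0,0,0,0],[1,0,0.2,0,0,0,0],[1,0,0,0,0,0,0],[1,0,0,0,0,0,0]]]'
python3 -c "
from plan import *
st()"
```

```text
t: 8.25
tool_pos: [0.6657, 0.0464, 0.2879]
orientation: [-1.191, -1.276, 1.252]
force: [4.2, 1.2, 3.8]
opening: 0.0118
t 8.25 pos [0.6657 0.0464 0.2879] F [4.2  1.22 3.81] op 0.0118 q [-0.007  0.278  1.216 -0.     1.627 -1.649]
[[-0.071  0.021 -0.997]
 [ 0.997 -0.001 -0.071]
 [-0.002 -1.    -0.021]]
```

Blocked 9 mm early, with force in +x and +z. I'll look before doing anything else.

```bash
python3 -c "
from plan import *
s,R=st()
c=optics.read_camera('side');f=c['frame'];T=optics.read_camera('top')
a=cv2.resize(f[150:215,250:315],(600,600),interpolation=cv2.INTER_CUBIC);save('side4',a)
for n,c in(('side3',np.load('s3.npy',allow_pickle=True).item()),('side',c),('top',T)):
    W=cloud(c);o=np.array([.6622,.0466,.2961]) if n=='side3' else np.array(s['tool_pos'])
    ca=np.cos(np.radians(4.1));sa=np.sin(np.radians(4.1));X=np.array([ca,sa,0]);Y=np.array([-sa,ca,0])
    D=W-o;m=(D@Y<.02)&(D@Y>-.02)&(abs(D@X)<.035)&(D[...,2]<-.012)&(D[...,2]>-.14)
    hx=(D@X)[m];hz=D[...,2][m];hy=(D@Y)[m];print(n)
    for lo in np.arange(-.13,-.01,.008):
        k=(hz>=lo)&(hz<lo+.008)
        if k.any():print(round(lo,3),k.sum(),np.sort(hx[k]*1000).round().astype(int)[::max(1,k.sum()//14)])
"
```

```text
t 8.25 pos [0.6657 0.0464 0.2879] F [4.2  1.22 3.81] op 0.0118 q [-0.007  0.278  1.216 -0.     1.627 -1.649]
[[-0.071  0.021 -0.997]
 [ 0.997 -0.001 -0.071]
 [-0.002 -1.    -0.021]]
side3
-0.122 7 [-23 -21 -18 -18 -17 -15 -15]
-0.114 35 [-31 -29 -27 -25 -24 -22 -20 -19 -17 -15 -14 -13 -11 -10  -9  -8  -7  -5]
-0.106 9 [-35 -32 -31 -29 -11  -8  -8  -6  -5]
-0.098 12 [-34 -34 -34 -34 -32 -32  -8  -7  -7  -6  -6  -5]
-0.09 6 [-34  -9  -8  -6  -6  -5]
-0.082 10 [-16 -14 -14 -12 -11 -11 -10  -9  -8  -7]
-0.074 8 [-19 -18 -17 -16 -16 -15 -14 -13]
-0.066 10 [-24 -24 -22 -22 -20 -19  -6  -6  -6  -5]
-0.058 50 [-27 -25 -25 -22 -22  -6  -5  -4  -3  -2  -1   0   1   2   3   6   8]
-0.05 11 [-25 -24 -24 -22   0   1   1   2   3   3   5]
-0.042 19 [-24 -24 -23 -23 -23 -23 -22 -22 -21 -21 -20 -19 -18   0   2   2   5   5
   5]
-0.034 26 [-21 -21 -20 -19 -19 -18 -18 -17 -15 -15 -15 -13 -10  -8  -7  -5  -5  -3
  -3   0   0   0   2   3   3   3]
-0.026 30 [-18 -17 -15 -13 -13 -11 -10  -8  -8  -5  -3   0   0   2   5]
-0.018 16 [-18 -17 -17 -15 -13 -13 -11 -10  -8  -8  -6  -6  -3  -1   2   4]
side
-0.122 
[... 681 characters left out ...]
4 -13 -13 -11 -11  -9  -9  -6  -6  -4  -3  -1
  -1   0   1   2   2   4   5   7]
-0.018 18 [-18 -16 -16 -14 -13 -11 -11  -9  -9  -6  -4  -4  -1  -1   2   3   4   6]
top
-0.122 12 [-24 -21 -21 -19 -19 -18 -17 -17 -16 -15 -15 -15]
-0.114 9 [-27 -27 -26 -25 -23 -23 -22 -16 -12]
-0.098 5 [-35 -33 -33 -33 -31]
-0.09 1 [-33]
-0.082 1 [-9]
-0.074 3 [-20 -17 -13]
-0.066 5 [-26 -25 -25 -25 -25]
-0.058 6 [-25 -25 -25 -24  -9  -9]
-0.05 24 [-25 -24 -24 -23 -10 -10 -10 -10  -9  -9  -8  -7  -7  -7  -7  -7  -6  -6
  -6  -4  -4  -1   0   3]
-0.042 12 [-25 -24 -23 -23 -22 -22 -21 -20 -20 -19 -17 -17]
-0.034 10 [-23 -21 -19 -18 -18 -18 -16 -14 -13 -10]
-0.026 5 [-18 -18 -18 -18 -17]
-0.018 4 [-17 -17 -17 -17]
```

View pics/side4.png

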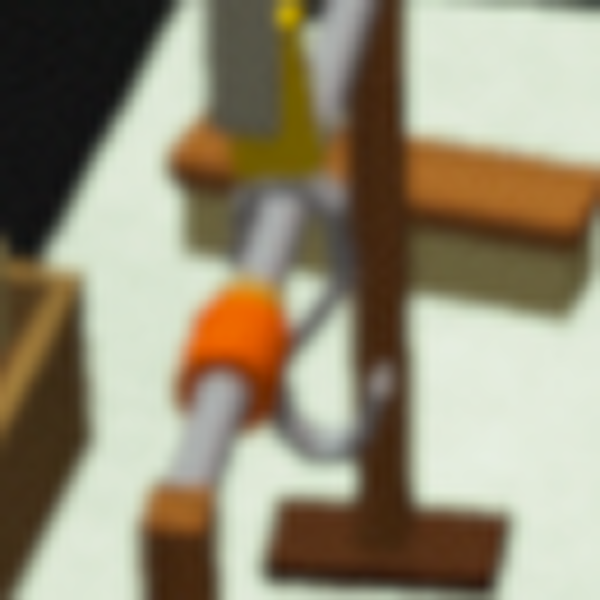

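The hook shifted in the grip: its origin is now about 10 mm towards the robot of the TCP and slightly tilted, and its free end (240,215) is catching on the bar. I'll move it +x to free it and fit its pose.

```bash
python3 -m creep '[[[1,0,-0.2,-0.2,0,0,0],[1,0,-0.1,-0.3,0,0,0],[1,0,0,-0.3,0,0,0],[1,0,0,0,0,0,0],[1,0,0,0,0,0,0],[1,0,0,0,0,0,0],[1,0,0,0,0,0,0],[1,0,0,0,0,0,0]]]' | grep force
cat > fit.py <<'E'
from plan import *
from scipy.optimize import least_squares
from scipy.spatial import cKDTree
def model():
    a=np.radians(np.linspace(0,180,25));pts=[[17,-11],[12.3,-2]]+[[12.5*np.cos(t),11.5*np.sin(t)-0] for t in a]+[[-12,-22],[12,-50],[12,-65]]
    b=np.radians(np.linspace(0,-180,25));pts+=[[12*np.cos(t),-65+12*np.sin(t)] for t in b]+[[-18,-55]]
    pts=np.array(pts)/1000;o=[]
    for p,q in zip(pts[:-1],pts[1:]):
        n=max(2,int(np.hypot(*(q-p))/.0005));o+=[p+(q-p)*i/n for i in range(n)]
    return np.array(o)
def fit(cams=("side","top"),yaw=4.1):
    s=readout.read_state();o=np.array(s["tool_pos"]);sa,ca=np.sin(np.radians(yaw)),np.cos(np.radians(yaw));X=np.array([ca,sa,0]);Y=np.array([-sa,ca,0])
    M=cKDTree(model());out=[]
    for n in cams:
        W=cloud(optics.read_camera(n));D=W-o;hx,hy,hz=D@X,D@Y,D[...,2]
        m=(abs(hy)<.013)&(abs(hx)<.045)&(hz<-.03)&(hz>-.135)
        P=np.c_[hx[m],hz[m]]
        ax=np.array([(.6658-.072*o[1]-o[0])*ca,.235-o[2]]);P=P[np.hypot(*(P-ax).T)>.0085]
        def res(p):
            c,t=np.cos(p[2]),np.sin(p[2]);Q=P-p[:2];Q=np.c_[c*Q[:,0]-t*Q[:,1],t*Q[:,0]+c*Q[:,1]]
            return np.maximum(M.query(Q)[0]-.002,0)
        b=min((least_squares(res,[x0,-.042,t0],loss="soft_l1",f_scale=.002,diff_step=1e-3,x_scale=[.01,.01,.1]) for x0 in(-.015,-.007,0,.004) for t0 in(-.1,0,.1)),key=lambda r:r.cost)
        print(n,len(P),"hook origin rel TCP mm (hx,hz)",(b.x[:2]*1000).round(1),"tilt deg (+: bottom to -x)",round(np.degrees(b.x[2]),1),"rms",np.sqrt((b.fun**2).mean()).round(4),"bar in hook frame approx",((ax-b.x[:2])*1000).round(1))
E
python3 -c "
from fit import *
st();fit()"
```

```text
force: [0.6, 0.6, -0.7]
t 9.15 pos [0.6701 0.0469 0.2857] F [ 0.58  0.59 -0.69] op 0.012 q [-6.000e-03  3.060e-01  1.186e+00 -1.000e-03  1.643e+00 -1.648e+00]
[[-0.071  0.006 -0.997]
 [ 0.997 -0.001 -0.071]
 [-0.001 -1.    -0.006]]
side 133 hook origin rel TCP mm (hx,hz) [ -9.1 -38.5] tilt deg (+: bottom to -x) 8.4 rms 0.0016 bar in hook frame approx [  1.4 -12.2]
top 64 hook origin rel TCP mm (hx,hz) [-13.1 -38.7] tilt deg (+: bottom to -x) 4.3 rms 0.0027 bar in hook frame approx [  5.4 -12. ]
```

```bash
python3 -m creep '[[[1,0,0,0,-2,0,0],[1,0,0,0,-2,0,0],[1,0,0,0,-2,0,0],[1,0,0.2,0,0,0,0],[1,0,0.3,0,0,0,0],[1,0,0,0,0,0,0],[1,0,0,0,0,0,0],[1,0,0,0,0,0,0]]]' | grep force
python3 -c "
from fit import *
st();fit()"
```

```text
force: [0.6, -0.1, -0.7]
t 10.05 pos [0.6709 0.0469 0.2805] F [ 0.56 -0.14 -0.73] op 0.0114 q [-0.011  0.201  1.322  0.008  1.507 -1.652]
[[-0.071  0.112 -0.991]
 [ 0.997  0.007 -0.07 ]
 [-0.001 -0.994 -0.112]]
side 110 hook origin rel TCP mm (hx,hz) [ -4.2 -38.7] tilt deg (+: bottom to -x) 3.3 rms 0.0008 bar in hook frame approx [-4.3 -6.8]
top 47 hook origin rel TCP mm (hx,hz) [ -6.6 -39.1] tilt deg (+: bottom to -x) -0.1 rms 0.0004 bar in hook frame approx [-1.8 -6.4]
```

```bash
python3 -m creep '[[[1,0,0,0.25,0,0,0],[1,0,0.2,0.02,0,0,0],[1,0,0.2,0.02,0,0,0],[1,0,0.2,0.02,0,0,0],[1,0,0.15,0.02,0,0,0],[1,0,0,0,0,0,0],[1,0,0,0,0,0,0],[1,0,0,0,0,0,0]]]' | grep force
python3 -c "
from fit import *
st();fit()"
```

```text
force: [-0.2, 0.1, 0.3]
t 10.95 pos [0.6685 0.0467 0.2739] F [-0.18  0.07  0.35] op 0.0117 q [-0.011  0.194  1.342  0.008  1.492 -1.653]
[[-0.071  0.113 -0.991]
 [ 0.997  0.007 -0.07 ]
 [-0.002 -0.994 -0.114]]
side 129 hook origin rel TCP mm (hx,hz) [ -4.5 -38.9] tilt deg (+: bottom to -x) 2.6 rms 0.0004 bar in hook frame approx [-1.5  0. ]
top 45 hook origin rel TCP mm (hx,hz) [ -5.4 -39.2] tilt deg (+: bottom to -x) 1.7 rms 0.0004 bar in hook frame approx [-0.6  0.2]
```

The hook is over the bar, just short of fully seated. Sliding left towards the nose.

```bash
python3 -m creep '[[[1,0.3,0,0,0,0,0],[1,0.3,0,0,0,0,0],[1,0.3,0,0,0,0,0],[1,0.3,0,0,0,0,0],[1,0.3,0,0,0,0,0],[1,0.3,0,0,0,0,0],[1,0.3,0,0,0,0,0],[1,0.3,0,0,0,0,0]]]' | egrep "pos|force"
python3 -m creep '[[[1,0.25,0,0,0,0,0],[1,0.25,0,0,0,0,0],[1,0.25,0,0,0,0,0],[1,0.25,0,0,0,0,0],[1,0.25,0,0,0,0,0],[1,0.25,0,0,0,0,0],[1,0.25,0,0,0,0,0],[1,0.25,0,0,0,0,0]]]' | egrep "pos|force"
python3 -c "
from fit import *
st()"
```

```text
tool_pos: [0.6667, 0.072, 0.2738]
force: [-0.6, -2.1, -0.3]
tool_pos: [0.6653, 0.0927, 0.2738]
force: [-0.5, -2.7, 0.7]
t 12.65 pos [0.6653 0.0927 0.2738] F [-0.52 -2.73  0.75] op 0.0117 q [ 0.064  0.199  1.336 -0.003  1.493 -1.576]
[[-0.069  0.113 -0.991]
 [ 0.998  0.004 -0.069]
 [-0.004 -0.994 -0.113]]
```

```bash
python3 -m creep '[[[1,0.25,0,0,0,0,0],[1,0.25,0,0,0,0,0],[1,0.25,0,0,0,0,0],[1,0.25,0,0,0,0,0],[1,0.25,0,0,0,0,0],[1,0.25,0,0,0,0,0],[1,0.25,0,0,0,0,0],[1,0.25,0,0,0,0,0]]]' | egrep "pos|force"
python3 -m creep '[[[1,0.1,0,0,0,0,0],[1,0.1,0,0,0,0,0],[1,0.1,0,0,0,0,0],[1,0.1,0,0,0,0,0],[1,0.1,0,0,0,0,0],[1,0.1,0,0,0,0,0],[1,0.1,0,0,0,0,0],[1,0.1,0,0,0,0,0]]]' | egrep "pos|force"
python3 -c "
from fit import *
st();fit()
for n in ('side','top'):
    c=optics.read_camera(n);W=cloud(c);H=cv2.cvtColor(c['frame'],cv2.COLOR_RGB2HSV).astype(int);z=W[...,2]
    P=W[(H[...,0]>3)&(H[...,0]<18)&(H[...,1]>190)&(H[...,2]>140)&(z>.23)&(W[...,1]>.07)&(W[...,1]<.2)]
    print(n,len(P),np.percentile(P[:,1],[1,50,99]).round(4) if len(P) else '')
"
```

```text
tool_pos: [0.6638, 0.1145, 0.2738]
force: [0.1, -2.2, 0.8]
tool_pos: [0.6632, 0.1233, 0.2738]
force: [0.2, -2.6, 1.2]
t 14.25 pos [0.6632 0.1233 0.2738] F [ 0.2  -2.64  1.18] op 0.0119 q [ 0.113  0.208  1.327 -0.009  1.494 -1.528]
[[-0.069  0.113 -0.991]
 [ 0.998  0.004 -0.069]
 [-0.004 -0.994 -0.113]]
side 101 hook origin rel TCP mm (hx,hz) [ -4.7 -39.2] tilt deg (+: bottom to -x) 1.9 rms 0.0003 bar in hook frame approx [-1.5  0.5]
top 49 hook origin rel TCP mm (hx,hz) [ -6.1 -40.2] tilt deg (+: bottom to -x) 0.5 rms 0.0008 bar in hook frame approx [-0.1  1.4]
side 110 [0.1363 0.1658 0.1913]
top 0
```

```bash
python3 -m creep '[[[1,0.1,0,0,0,0,0],[1,0.1,0,0,0,0,0],[1,0.1,0,0,0,0,0],[1,0.1,0,0,0,0,0],[1,0,0,0,0,0,0],[1,0,0,0,0,0,0],[1,0,0,0,0,0,0],[1,0,0,0,0,0,0]]]' | egrep "pos|force"
```

```text
tool_pos: [0.6631, 0.1241, 0.2738]
force: [-0.4, -2.5, 1.0]
```

```bash
python3 -m creep '[[[1,0.1,0,0,0,0,0],[1,0.1,0,0,0,0,0],[1,0.1,0,0,0,0,0],[1,0.1,0,0,0,0,0],[1,0.1,0,0,0,0,0],[1,0.1,0,0,0,0,0],[1,0.1,0,0,0,0,0],[1,0.1,0,0,0,0,0]]]' | egrep "pos|force"
```

```text
tool_pos: [0.6631, 0.1246, 0.2739]
force: [-0.9, -6.3, 1.7]
```

```bash
python3 -m creep '[[[1,0.11,0,0,0,0,0],[1,0.11,0,0,0,0,0],[1,0.11,0,0,0,0,0],[1,0.11,0,0,0,0,0],[1,0.11,0,0,0,0,0],[1,0.11,0,0,0,0,0],[1,0.11,0,0,0,0,0],[1,0.11,0,0,0,0,0]]]' | egrep "pos|force"
```

```text
tool_pos: [0.6631, 0.1249, 0.2739]
force: [-1.4, -6.5, 2.4]
```

```bash
python3 -m creep '[[[1,0.12,0,0,0,0,0],[1,0.12,0,0,0,0,0],[1,0.12,0,0,0,0,0],[1,0.12,0,0,0,0,0],[1,0.12,0,0,0,0,0],[1,0.12,0,0,0,0,0],[1,0.12,0,0,0,0,0],[1,0.12,0,0,0,0,0]]]' | egrep "pos|force"
python3 -c "
from fit import *
st();c=optics.read_camera('side');save('side5',cv2.resize(c['frame'][150:230,240:320],(600,600),interpolation=cv2.INTER_CUBIC))"
```

```text
tool_pos: [0.6631, 0.1253, 0.274]
force: [-0.8, -7.3, 2.3]
t 17.65 pos [0.6631 0.1253 0.274 ] F [-0.84 -7.3   2.34] op 0.0121 q [ 0.142  0.219  1.314 -0.058  1.503 -1.478]
[[-0.048  0.113 -0.992]
 [ 0.998 -0.042 -0.053]
 [-0.048 -0.993 -0.11 ]]
```

View pics/side5.png

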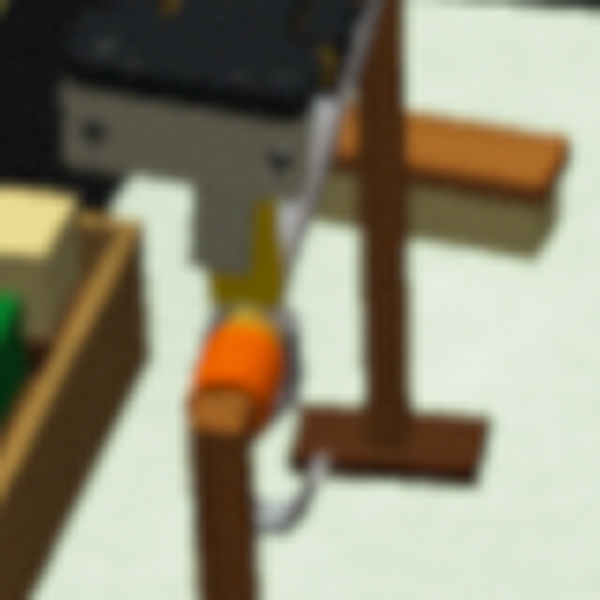

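The spacer sits flush against the left post (235,410), and the last press read 7.3 N. Now I'll relax, straighten up and seat the hook.

```bash
python3 -m creep '[[[1,-0.1,0,0,0,0,-0.8],[1,-0.08,0,0,0,0,-0.8],[1,-0.08,0,0,0,-0.5,-0.8],[1,0,0,0,0,-0.5,0],[1,0,0.1,0.01,0,0,0],[1,0,0,0,0,0,0],[1,0,0,0,0,0,0],[1,0,0,0,0,0,0]]]' | egrep "pos|force"
python3 -c "
from fit import *
st();fit(('side',))"
```

```text
tool_pos: [0.6632, 0.1239, 0.2738]
force: [-0.8, -1.6, 0.8]
t 18.5 pos [0.6632 0.1239 0.2738] F [-0.77 -1.6   0.75] op 0.0117 q [ 0.113  0.21   1.324 -0.008  1.497 -1.53 ]
[[-0.073  0.111 -0.991]
 [ 0.997  0.004 -0.073]
 [-0.004 -0.994 -0.111]]
side 98 hook origin rel TCP mm (hx,hz) [ -4.8 -38.7] tilt deg (+: bottom to -x) 2.4 rms 0.0004 bar in hook frame approx [-1.6 -0. ]
```

```bash
python3 -m creep '[[[1,0,0.15,0.05,0,0,0],[1,0,0.1,0.05,0,0,0],[1,0,0,0,0,0,0],[1,0,0,0,0,0,0],[1,0,0,0,0,0,0],[1,0,0,0,0,0,0],[1,0,0,0,0,0,0],[1,0,0,0,0,0,0]]]' | egrep "pos|force"
python3 -c "
from fit import *
st();fit(('side',))"
```

```text
tool_pos: [0.6631, 0.1239, 0.2738]
force: [-0.4, -2.3, 2.1]
t 19.35 pos [0.6631 0.1239 0.2738] F [-0.39 -2.33  2.07] op 0.0117 q [ 0.114  0.207  1.327 -0.009  1.493 -1.53 ]
[[-0.073  0.114 -0.991]
 [ 0.997  0.004 -0.073]
 [-0.004 -0.993 -0.114]]
side 96 hook origin rel TCP mm (hx,hz) [ -4.7 -38.7] tilt deg (+: bottom to -x) 2.3 rms 0.0003 bar in hook frame approx [-1.5 -0.1]
```

```bash
python3 -m creep '[[[0.87,0,0,0,0,0,0],[0.85,0,0,0,0,0,0],[0.8,0,0,0,0,0,0],[0.7,0,0,0,0,0,0],[0.6,0,0,0,0,0,0],[0.6,0,0,0,0,0,0],[0.6,0,-1.5,0,0,0,0],[0.6,0,-2.5,0,0,0,0]]]' | egrep "pos|force"
python3 -m creep '[[[0.6,0,-4,0,0,0,0],[0.5,0,-4,0,3,0,0],[0.5,0,-1,3,3.4,0,0],[0.5,0,0,4,0,0,0],[0.5,0,0,4,0,0,0],[0.5,0,0,4,0,0,0],[0.5,0,0,3,0,0,0],[0.5,0,0,0,0,0,0]]]' | egrep "pos|force"
python3 -c "
from fit import *
s,R=st()
T=optics.read_camera('top');S=optics.read_camera('side');np.save('T6',T,allow_pickle=True);np.save('S6',S,allow_pickle=True)
save('v6',np.hstack([cv2.resize(S['frame'][150:240,240:330],(500,500),interpolation=cv2.INTER_CUBIC),cv2.resize(T['frame'][125:175,270:320],(300,300),interpolation=cv2.INTER_CUBIC)[:].repeat(1,0) if 0 else cv2.copyMakeBorder(cv2.resize(T['frame'][125:175,270:320],(300,300),interpolation=cv2.INTER_CUBIC),0,200,0,0,cv2.BORDER_CONSTANT)]))
"
```

```text
tool_pos: [0.6564, 0.1246, 0.3089]
force: [0.5, 0.4, 0.3]
tool_pos: [0.4619, 0.1105, 0.4132]
force: [0.6, 0.1, 0.1]
t 21.0 pos [0.4619 0.1105 0.4132] F [0.63 0.08 0.05] op 0.0463 q [ 0.129 -0.206  1.485 -0.002  1.862 -1.516]
[[-0.073  0.001 -0.997]
 [ 0.997 -0.002 -0.073]
 [-0.002 -1.    -0.001]]
```

View pics/v6.png

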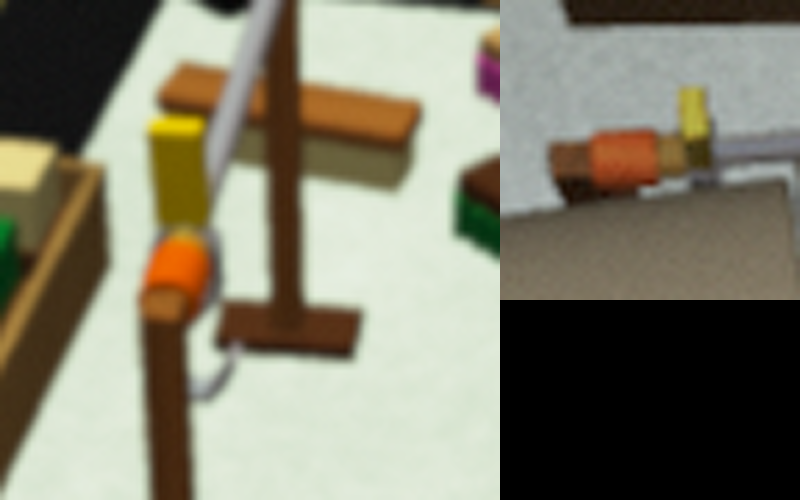

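The hook hangs on the rail with its tab upright at (180,170), next to the brass nose. The spacer is at the left post. Next I'll refine the brush and curl poses.

```bash
cat > b.py <<'E'
from fit import *
T=np.load("top.npy",allow_pickle=True).item();S=np.load("side.npy",allow_pickle=True).item()
for n,c in(("top",T),("side",S)):
    W=cloud(c);v=c["frame"].max(-1);x,y,z=[W[...,i] for i in range(3)]
    P=W[(z>.036)&(z<.05)&(x>.42)&(x<.51)&(y<-.13)&(y>-.23)&(v<120)]
    u=np.array([np.cos(np.radians(-37.5)),np.sin(np.radians(-37.5))]);pr=P[:,:2]@u;k=pr<pr.min()+.075
    q=np.polyfit(pr[k],P[k,:2]@[-u[1],u[0]],1,w=None);print(n,"handle ang",-37.5+np.degrees(np.arctan(q[0])),"perp at end",np.polyval(q,pr.min()),"end pr",np.percentile(pr,1), "z",np.median(P[k,2]),P[k,2].max())
    P=W[(z>.06)&(z<.13)&(x>.45)&(x<.6)&(y<-.17)&(y>-.28)];g=P[P[:,2]>.09]
    print(" bail",len(P),len(g),"top mean",g.mean(0).round(4),"along brush",np.percentile(g[:,:2]@u,[5,50,95]).round(4),"perp all",np.percentile(P[:,:2]@[-u[1],u[0]],[2,50,98]).round(4),"perp top",np.percentile(g[:,:2]@[-u[1],u[0]],[2,50,98]).round(4),"zmax",P[:,2].max())
M=cKDTree(model());a=np.radians(4.1);X=np.array([np.cos(a),np.sin(a),0]);Y=np.array([-np.sin(a),np.cos(a),0]);o=np.array([.6569,.124,.2325])
for n in("S6","T6"):
    c=np.load(n+".npy",allow_pickle=True).item();W=cloud(c);D=W-o;hx,hy,hz=D@X,D@Y,D[...,2]
    m=(abs(hy)<.013)&(abs(hx)<.04)&(hz<.01)&(hz>-.1);P=np.c_[hx[m],hz[m]];P=P[np.hypot(P[:,0],P[:,1]-.0025)>.009]
    print(n,len(P),"hy",np.percentile(hy[m&(hz<-.01)],[2,50,98]).round(4) if (m&(hz<-.01)).any() else "", "low pts",len(P[P[:,1]<-.04]))
    if len(P)<20: continue
    def res(p):
        cc,t=np.cos(p[2]),np.sin(p[2]);Q=P-p[:2];return np.maximum(M.query(np.c_[cc*Q[:,0]-t*Q[:,1],t*Q[:,0]+cc*Q[:,1]])[0]-.002,0)
    b=least_squares(res,[0,0,0],loss="soft_l1",f_scale=.002,diff_step=1e-3,x_scale=[.01,.01,.1]);print(b.x[:2]*1000,np.degrees(b.x[2]))
    L=P[P[:,1]<-.05];print(" low x",np.percentile(L[:,0],[3,97]),"zmin",P[:,1].min())
    H=cv2.cvtColor(c["frame"],cv2.COLOR_RGB2HSV).astype(int);k=(H[...,0]>20)&(H[...,0]<34)&(H[...,1]>120)&(abs(hx)<.05)&(abs(hy)<.03)&(hz>.012)
    print(" tab hx",np.percentile(hx[k],[3,97]),"hy",np.percentile(hy[k],[3,97]),"z",hz[k].max())
E
python3 b.py
```

```text
top handle ang -37.41823702917803 perp at end 0.13883895372675686 end pr 0.4438450706330936 z 0.044144247306823786 0.048878521146938
 bail 34 18 top mean [ 0.5344 -0.2349  0.0976] along brush [0.5646 0.5665 0.5702] perp all [0.1176 0.1395 0.1589] perp top [0.1252 0.1395 0.1502] zmax 0.10351464676539292
side handle ang -37.30764475556075 perp at end 0.14327767648952572 end pr 0.44311963258194353 z 0.04389230470557866 0.049245947255463746
 bail 50 20 top mean [ 0.5351 -0.2337  0.0982] along brush [0.5635 0.5663 0.5712] perp all [0.1174 0.1411 0.1636] perp top [0.1257 0.1411 0.1531] zmax 0.10373524492299138
S6 90 hy [-0.0088  0.0022  0.0081] low pts 39
[1.29285852 2.62520097] 2.3669082868430253
 low x [-0.01919542  0.00182811] zmin -0.07705007294868493
 tab hx [-0.00856063  0.01205822] hy [-0.00297896  0.00800654] z 0.06378267767686094
T6 20 hy  low pts 0
[0.58239042 2.51909377] 4.254291334967626Traceback (most recent call last):
  File "b.py", line 19, in <module>
    L=P[P[:,1]<-.05];print(" low x",np.percentile(L[:,0],[3,97]),"zmin",P[:,1].min())
                                    ~~~~~~~~~~~~~^^^^^^^^^^^^^^^
    return _quantile_unchecked(
        a, q, axis, out, overwrite_input, method, keepdims, weights)
    return _ureduce(a,
                    func=_quantile_ureduce_func,
    ...<5 lines>...
                    overwrite_input=overwrite_input,
                    method=method)
    r = func(a, **kwargs)
    result = _quantile(arr,
                       quantiles=q,
    ...<2 lines>...
                       out=out,
                       weights=wgt)
    slices_having_nans = np.isnan(arr[-1, ...])
                                  ~~~^^^^^^^^^
IndexError: index -1 is out of bounds for axis 0 with size 0
```

```bash
python3 -c "
from plan import *
st();plan([.4755,-.1884,.12],52.6,8)"
```

```text
t 21.1 pos [0.4643 0.1105 0.4126] F [ 0.84 -0.01 -0.28] op 0.0468 q [ 0.128 -0.201  1.482 -0.003  1.86  -1.517]
[[-0.073  0.001 -0.997]
 [ 0.997 -0.002 -0.073]
 [-0.002 -1.    -0.001]]
[-3.57,3.67,-0.87,0.01,5.20,-0.01]
[-3.59,3.67,-0.92,0.01,5.20,-0.01]
[-3.61,3.66,-0.98,0.01,5.20,-0.01]
[-3.63,3.66,-1.04,0.01,5.20,-0.01]
[-3.65,3.66,-1.10,0.01,5.20,-0.01]
[-3.67,3.66,-1.16,0.01,5.20,-0.01]
[-3.68,3.66,-1.22,0.01,5.20,-0.01]
[-3.70,3.66,-1.28,0.01,5.20,-0.01]
```

```bash
python3 -m creep '[[[0.5,-3.5,3,-0.9,0,5.2,0],[0.5,-3.55,3,-0.9,0,5.2,0],[0.5,-3.6,3,-1,0,5.2,0],[0.55,-3.6,3,-1,0,5.2,0],[0.55,-3.65,3,-1.1,0,5.2,0],[0.6,-3.65,3,-1.2,0,5.2,0],[0.6,-3.7,3,-1.2,0,5.2,0],[0.6,-3.7,3,-1.3,0,5.2,0]]]' 55 | egrep "pos|force"
python3 -c "
from plan import *
st();plan([.4755,-.1884,.11],52.6,1,False)"
```

```text
tool_pos: [0.4874, -0.1918, 0.1737]
force: [1.0, 0.5, -0.2]
t 21.9 pos [ 0.4874 -0.1918  0.1737] F [ 1.04  0.54 -0.2 ] op 0.0373 q [-0.477 -0.058  1.784  0.007  1.402 -1.378]
[[ 0.622  0.015 -0.783]
 [ 0.783 -0.     0.622]
 [ 0.009 -1.    -0.012]]
[-0.53,6.35,1.22,0.70,-1.09,0.52]
```

```bash
python3 -m creep '[[[0.6,-0.25,1.5,0.6,0.35,-0.5,0.25],[0.6,-0.25,1.5,0.6,0.35,-0.5,0.25],[0.6,0,1.6,0,0,0,0],[0.6,0,1.7,0,0,0,0],[0.6,0,0,0,0,0,0],[0.6,0,0,0,0,0,0],[0.6,0,0,0,0,0,0],[0.6,0,0,0,0,0,0]]]' | egrep "pos|force"
python3 -c "
from plan import *
st();plan([.4755,-.1884,.027],52.6,1,False)"
```

```text
tool_pos: [0.4753, -0.1892, 0.1045]
force: [0.3, 0.3, 0.6]
t 22.7 pos [ 0.4753 -0.1892  0.1045] F [0.32 0.27 0.6 ] op 0.0369 q [-0.479 -0.003  1.862 -0.     1.291 -1.397]
[[ 0.607 -0.007 -0.795]
 [ 0.795  0.003  0.607]
 [-0.002 -1.     0.008]]
[0.09,7.75,-0.03,-0.43,0.03,-0.10]
```

```bash
python3 -m creep '[[[0.6,0.07,1.5,0,-0.4,0,-0.1],[0.6,0,1.5,0,0,0,0],[0.6,0,1.5,0,0,0,0],[0.6,0,1.5,0,0,0,0],[0.6,0,1.2,0,0,0,0],[0.6,0,0.6,0,0,0,0],[0.6,0,0,0,0,0,0],[0.6,0,0,0,0,0,0]]]' | egrep "pos|force"
python3 -m creep '[[[0.7,0,0,0,0,0,0],[0.74,0,0,0,0,0,0],[0.77,0,0,0,0,0,0],[0.8,0,0,0,0,0,0],[0.85,0,0,0,0,0,0],[1,0,0,0,0,0,0],[1,0,0,0,0,0,0],[1,0,0,0,0,0,0]]]' 55 | egrep "pos|force|open"
python3 -c "
from plan import *
st()"
```

```text
tool_pos: [0.4799, -0.19, 0.0277]
force: [0.2, -0.4, -0.0]
tool_pos: [0.4813, -0.1908, 0.03]
force: [-0.7, -1.0, -1.6]
opening: 0.0174
t 24.3 pos [ 0.4813 -0.1908  0.03  ] F [-0.67 -0.96 -1.56] op 0.0174 q [-0.476  0.095  1.911 -0.     1.124 -1.397]
[[ 0.605  0.01  -0.796]
 [ 0.796 -0.005  0.605]
 [ 0.002 -1.    -0.012]]
```

```bash
python3 -m creep '[[[1,0,-0.5,0,0,0,0],[1,0,-1,0,0,0,0],[1,0,-1.5,0,0,0,0],[1,0,-2,0,0,0,0],[1,0,-2,0,0,0,0],[1,0,-2,0,0,0,0],[1,0,-1,0,0,0,0],[1,0,0,0,0,0,0]]]' 60 | egrep "pos|force|open"
cat > bail.py <<'E'
from plan import *
def bail(cams=("top","side")):
    s,R=st();o=np.array(s["tool_pos"])
    for n in cams:
        W=cloud(optics.read_camera(n));D=W-o
        # level frame aligned to the tool's yaw: hx ahead (brush x), hy (brush y), z
        a=np.arctan2(R[1,0],R[0,0])-np.pi/2;X=np.array([np.cos(a),np.sin(a),0]);Y=np.array([-np.sin(a),np.cos(a),0])
        hx,hy,hz=D@X,D@Y,D[...,2]
        m=(hx>.045)&(hx<.1)&(abs(hy)<.03)&(hz>.03)&(hz<.1);g=m&(hz>hz[m].max()-.012) if m.any() else m
        print(n,m.sum(),g.sum(),"bail top hx,hy,zmax mm",(np.median(hx[g])*1000).round(1),((np.percentile(hy[g],3)+np.percentile(hy[g],97))*500).round(1),(np.percentile(hz[g],95)*1000).round(1))
        if m.sum()>10:
            q=np.polyfit(hz[m],hx[m],1);print("  lean hx/hz deg",np.degrees(np.arctan(q[0])).round(1),"hx at top fit",np.polyval(q,hz[m].max()).round(4))
        k=(hx>-.05)&(hx<.13)&(abs(hy)<.004)&(hz>-.02)&(hz<.032)&((hx<-.03)|((hx>.025)&(hx<.055))|((hx>.08)))
        if k.sum()>10:
            q=np.polyfit(hx[k],hz[k],1);print("  top surface pitch deg (+up ahead)",np.degrees(np.arctan(q[0])).round(1),k.sum())
E
python3 -c "
from bail import *
bail()"
```

```text
tool_pos: [0.4796, -0.1898, 0.1372]
force: [0.9, 0.4, -1.8]
opening: 0.0173
t 25.1 pos [ 0.4796 -0.1898  0.1372] F [ 0.88  0.44 -1.75] op 0.0173 q [-0.476 -0.045  1.84   0.     1.336 -1.397]
[[ 0.605  0.01  -0.796]
 [ 0.796 -0.005  0.605]
 [ 0.002 -1.    -0.011]]
  return _methods._mean(a, axis=axis, dtype=dtype,
  ret = ret.dtype.type(ret / rcount)
Traceback (most recent call last):
  File "bail.py", line 10, in bail
    print(n,m.sum(),g.sum(),"bail top hx,hy,zmax mm",(np.median(hx[g])*1000).round(1),((np.percentile(hy[g],3)+np.percentile(hy[g],97))*500).round(1),(np.percentile(hz[g],95)*1000).round(1))
                                                                                        ~~~~~~~~~~~~~^^^^^^^^^
IndexError: index -1 is out of bounds for axis 0 with size 0
```

```bash
python3 -c "
from plan import *
import warnings;warnings.simplefilter('ignore')
W=cloud(np.load('top.npy',allow_pickle=True).item());print('tray',W[124:132:2,300].round(3).tolist())
plan([.5425,.1157,.137],94.1,12,False)
c=optics.read_camera('side');save('side7',cv2.resize(c['frame'][120:260,300:440],(500,500),interpolation=cv2.INTER_CUBIC))"
```

```text
tray [[0.793, 0.142, 0.046], [0.791, 0.143, 0.03], [0.79, 0.144, 0.012], [0.787, 0.145, -0.003]]
[2.34,-0.01,1.12,0.05,-3.45,-0.01]
[2.41,-0.01,0.98,0.05,-3.45,-0.01]
[2.46,-0.01,0.83,0.05,-3.45,-0.01]
[2.51,-0.01,0.68,0.05,-3.45,-0.01]
[2.54,-0.01,0.53,0.05,-3.45,-0.01]
[2.57,-0.01,0.38,0.05,-3.45,-0.01]
[2.59,-0.01,0.22,0.05,-3.45,-0.01]
[2.60,-0.01,0.07,0.05,-3.45,-0.01]
[2.60,-0.01,-0.09,0.05,-3.45,-0.01]
[2.59,-0.01,-0.25,0.05,-3.45,-0.01]
[2.57,-0.00,-0.40,0.05,-3.45,-0.01]
[2.54,-0.00,-0.56,0.05,-3.45,-0.01]
```

View pics/side7.png

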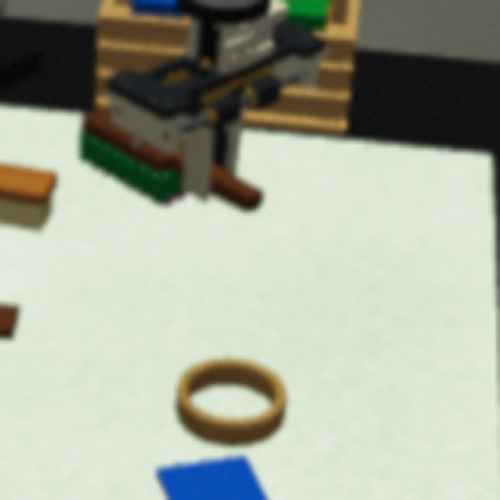

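The brush is held level by the handle (210,170). Moving it to the staging point in front of the hook.

```bash
python3 -m creep '[[[1,2.3,0,1.1,0,-3.4,0],[1,2.4,0,1,0,-3.4,0],[1,2.45,0,0.85,0,-3.4,0],[1,2.5,0,0.7,0,-3.4,0],[1,2.55,0,0.5,0,-3.4,0],[1,2.55,0,0.4,0,-3.4,0],[1,2.6,0,0.2,0,-3.4,0],[1,2.6,0,0.05,0,-3.4,0]]]' | egrep "pos|force"
python3 -m creep '[[[1,2.5,0,-0.1,0,-3.3,0],[1,2.4,0,-0.25,0,-3.3,0],[1,2.2,0,-0.4,0,-3,0],[1,1.5,0,-0.4,0,-2,0],[1,0.6,0,0,0,0,0],[1,0,0,0,0,0,0],[1,0,0,0,0,0,0],[1,0,0,0,0,0,0]]]' | egrep "pos|force|open"
python3 -W ignore -c "
from bail import *
plan([.5425,.1157,.137],94.1,1,False)
bail(('side',))"
```

```text
tool_pos: [0.5136, 0.0194, 0.1223]
force: [0.7, 0.2, -0.2]
tool_pos: [0.5265, 0.1153, 0.1122]
force: [-0.7, -0.3, -1.1]
opening: 0.0177
[-0.04,-2.52,-1.53,-1.50,-1.29,-0.03]
t 26.8 pos [0.5265 0.1153 0.1122] F [-0.68 -0.26 -1.12] op 0.0177 q [ 1.200e-01  8.000e-02  1.762e+00  1.000e-03  1.326e+00 -1.500e+00]
[[-0.049 -0.026 -0.998]
 [ 0.999 -0.002 -0.049]
 [-0.001 -1.     0.026]]
side 59 21 bail top hx,hy,zmax mm 72.5 1.8 69.8
  lean hx/hz deg 2.3 hx at top fit 0.0728
  top surface pitch deg (+up ahead) -1.3 63
```

```bash
python3 -m creep '[[[1,0,-0.4,0,-0.75,-0.6,0],[1,0,-0.4,0,-0.75,-0.6,0],[1,0,-0.4,-0.5,0,0,0],[1,0,0,-0.5,0,0,0],[1,0,0,0,0,0,0],[1,0,0,0,0,0,0],[1,0,0,0,0,0,0],[1,0,0,0,0,0,0]]]' | egrep "force|open"
cat > rel.py <<'E'
from bail import *
from fit import model,cKDTree,least_squares
bail(('side',))
M=cKDTree(model());a=np.radians(4.1);X=np.array([np.cos(a),np.sin(a),0]);Y=np.array([-np.sin(a),np.cos(a),0]);o=np.array([.6569,.124,.2325])
c=optics.read_camera('side');W=cloud(c);D=W-o;hx,hy,hz=D@X,D@Y,D[...,2]
m=(abs(hy)<.013)&(hx>-.025)&(hx<.03)&(hz<.01)&(hz>-.085);P=np.c_[hx[m],hz[m]];P=P[np.hypot(P[:,0],P[:,1]-.0025)>.009]
def res(p):
    cc,t=np.cos(p[2]),np.sin(p[2]);Q=P-p[:2];return np.maximum(M.query(np.c_[cc*Q[:,0]-t*Q[:,1],t*Q[:,0]+cc*Q[:,1]])[0]-.002,0)
b=least_squares(res,[0,0,0],loss="soft_l1",f_scale=.002,diff_step=1e-3,x_scale=[.01,.01,.1]).x
print("hook",len(P),b[:2]*1000,np.degrees(b[2]),"hy",np.percentile(hy[m&(hz<-.01)],[2,98]))
s=readout.read_state();d=np.array(s["tool_pos"])-o;print("TCP in rail-hook frame mm",np.array([d@X,d@Y,d[2]])*1000)
E
python3 -W ignore rel.py
```

```text
force: [-0.3, 0.1, -1.9]
opening: 0.0177
t 27.65 pos [0.5385 0.1142 0.1266] F [-0.35  0.1  -1.86] op 0.0177 q [ 1.170e-01  6.600e-02  1.749e+00 -1.000e-03  1.322e+00 -1.523e+00]
[[-0.069  0.005 -0.998]
 [ 0.998 -0.    -0.069]
 [-0.001 -1.    -0.005]]
side 69 22 bail top hx,hy,zmax mm 70.2 1.6 71.4
  lean hx/hz deg 1.3 hx at top fit 0.0717
  top surface pitch deg (+up ahead) 0.9 66
hook 86 [1.38927923 2.77571738] 2.6769886589310476 hy [-0.00871465  0.00905454]
TCP in rail-hook frame mm [-118.8847472    -1.31508653 -105.9407898 ]
```

```bash
python3 -m creep '[[[1,0,0,-0.8,0,0,0],[1,0,0,-0.8,0,0,0],[1,0,0,-0.8,0,0,0],[1,0,0,-0.6,0,0,0],[1,0,0,0,0,0,0],[1,0,0,0,0,0,0],[1,0,0,0,0,0,0],[1,0,0,0,0,0,0]]]' | egrep "force|open"
python3 -W ignore rel.py
```

```text
force: [0.4, 0.5, -1.1]
opening: 0.0178
t 28.55 pos [0.5712 0.1165 0.1261] F [ 0.36  0.54 -1.13] op 0.0178 q [ 1.140e-01  1.530e-01  1.656e+00 -1.000e-03  1.329e+00 -1.525e+00]
[[-0.069  0.004 -0.998]
 [ 0.998 -0.001 -0.069]
 [-0.001 -1.    -0.004]]
side 112 12 bail top hx,hy,zmax mm 73.7 3.7 98.1
  lean hx/hz deg -2.0 hx at top fit 0.0718
  top surface pitch deg (+up ahead) -0.2 41
hook 98 [2.5308758  6.97034327] 4.352217336743437 hy [-0.00883764  0.01283053]
TCP in rail-hook frame mm [ -86.03473694   -1.37192438 -106.41105924]
```

```bash
python3 -m creep '[[[1,0,0.3,-0.3,0,0,0],[1,0,0.3,-0.25,0,0,0],[1,0,0.35,-0.25,0,0,0],[1,0,0.35,-0.2,0,0,0],[1,0,0.35,-0.2,0,0,0],[1,0,0.35,-0.15,0,0,0],[1,0,0,0,0,0,0],[1,0,0,0,0,0,0]]]' | egrep "pos|force|open"
python3 -W ignore -c "
from rel import *
save('side8',cv2.resize(c['frame'][170:250,250:330],(600,600),interpolation=cv2.INTER_CUBIC))"
```

```text
tool_pos: [0.5855, 0.1174, 0.1037]
force: [0.4, 0.2, -1.3]
opening: 0.0176
t 29.45 pos [0.5855 0.1174 0.1037] F [ 0.44  0.18 -1.31] op 0.0176 q [ 1.130e-01  2.120e-01  1.632e+00 -1.000e-03  1.294e+00 -1.527e+00]
[[-0.069  0.003 -0.998]
 [ 0.998 -0.001 -0.069]
 [-0.001 -1.    -0.003]]
side 73 2 bail top hx,hy,zmax mm 69.7 4.4 96.9
  lean hx/hz deg -9.6 hx at top fit 0.0596
  top surface pitch deg (+up ahead) 0.1 55
hook 100 [0.18599343 3.14459981] -3.3061358904598346 hy [-0.00904681  0.01132007]
TCP in rail-hook frame mm [ -71.74018332   -1.41438403 -128.65324998]
```

View pics/side8.png

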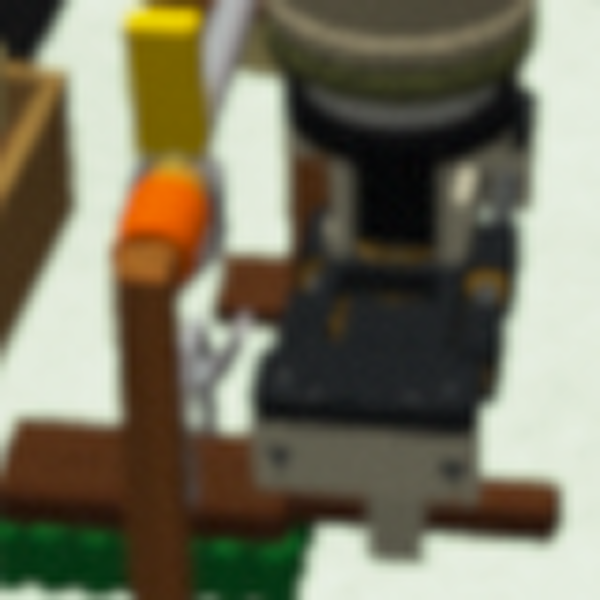

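The bail wire (195,345) is inside the lower curl, behind its tip (245,320). Lowering until the hook takes the weight.

```bash
python3 -m creep '[[[1,0,0.25,0,0,0,0],[1,0,0.25,0,0,0,0],[1,0,0.2,0,0,0,0],[1,0,0,0,0,0,0],[1,0,0,0,0,0,0],[1,0,0,0,0,0,0],[1,0,0,0,0,0,0],[1,0,0,0,0,0,0]]]' | egrep "pos|force|open"
python3 -m creep '[[[1,0,0.15,0,0,0,0],[1,0,0.15,0,0,0,0],[1,0,0,0,0,0,0],[1,0,0,0,0,0,0],[1,0,0,0,0,0,0],[1,0,0,0,0,0,0],[1,0,0,0,0,0,0],[1,0,0,0,0,0,0]]]' | egrep "pos|force|open"
```

```text
tool_pos: [0.5857, 0.1176, 0.097]
force: [-0.7, -0.6, -1.0]
opening: 0.0175
tool_pos: [0.5862, 0.1176, 0.0943]
force: [1.0, -1.0, -0.9]
opening: 0.0175
```

```bash
python3 -m creep '[[[1,0,0.15,0,0,0,0],[1,0,0,0,0,0,0],[1,0,0,0,0,0,0],[1,0,0,0,0,0,0],[1,0,0.1,0,0,0,0],[1,0,0,0,0,0,0],[1,0,0,0,0,0,0],[1,0,0,0,0,0,0]]]' | egrep "pos|force|open"
python3 -m creep '[[[1,0,0.1,0,0,0,0],[1,0,0,0,0,0,0],[1,0,0,0,0,0,0],[1,0,0,0,0,0,0],[1,0,0,0,0,0,0],[1,0,0,0,0,0,0],[1,0,0,0,0,0,0],[1,0,0,0,0,0,0]]]' | egrep "pos|force|open"
```

```text
tool_pos: [0.5877, 0.1179, 0.0933]
force: [-0.6, -0.2, 0.9]
opening: 0.0176
tool_pos: [0.5883, 0.118, 0.0929]
force: [0.3, 0.6, 2.0]
opening: 0.0175
```

```bash
python3 -m creep '[[[1,0,-0.06,0,0,0,0],[1,0,0,0,0,0,0],[0.83,0,0,0,0,0,0],[0.8,0,0,0,0,0,0],[0.78,0,0,0,0,0,0],[0.75,0,0,0,0,0,0],[0.7,0,0,0,0,0,0],[0.65,0,0,0,0,0,0]]]' 3| egrep "pos|force|open"
python3 -m creep '[[[0.6,0,0,0,0,0,0],[0.55,0,0,0,0,0,0],[0.5,0,0,0,0,0,0],[0.5,0,0,0,0,0,0],[0.5,0,0,0,0,0,0],[0.5,0,0,0,0,0,0],[0.5,0,0,0,0,0,0],[0.5,0,0,0,0,0,0]]]' | egrep "pos|force|open"
cat > chk.py <<'E'
from plan import *
import warnings;warnings.simplefilter('ignore')
a=np.radians(4.1);X=np.array([np.cos(a),np.sin(a),0]);Y=np.array([-np.sin(a),np.cos(a),0]);o=np.array([.6569,.124,.2325])
s,R=st();d=np.array(s["tool_pos"])-o;print("TCP",(np.array([d@X,d@Y,d[2]])*1000).round(1))
c=optics.read_camera('side');W=cloud(c);D=W-o;hx,hy,hz=D@X,D@Y,D[...,2];v=c['frame'].max(-1).astype(int);f=c['frame'].astype(int)
k=(hz<-.1)&(hz>-.19)&(hx>-.17)&(hx<.1)&(abs(hy)<.05)&(f[...,0]<110)&(f[...,0]>f[...,1]+12)
for lo in np.arange(-.17,.1,.03):
    m=k&(hx>=lo)&(hx<lo+.03)
    if m.sum()>3:
        g=m&(hz>np.percentile(hz[m],80)-.006);print(round(lo,2),m.sum(),"top z",(np.percentile(hz[m],90)*1000).round(1),"hy mid",(np.percentile(hy[g],[3,97]).mean()*1000).round(1))
H=cv2.cvtColor(c["frame"],cv2.COLOR_RGB2HSV).astype(int);k=(H[...,0]>20)&(H[...,0]<34)&(H[...,1]>120)&(abs(hx)<.05)&(abs(hy)<.03)&(hz>.012)
print("tab hx",np.percentile(hx[k],[3,97]).round(4),"hy",np.percentile(hy[k],[3,97]).round(4),"z",hz[k].max().round(4))
k=(H[...,0]>3)&(H[...,0]<16)&(H[...,1]>190)&(H[...,2]>140)&(abs(hx)<.03)&(hy>-.01)&(hy<.09)&(hz>-.02)
print("orange hy",np.percentile(hy[k],[2,98]).round(4))
E
python3 chk.py
```

```text
tool_pos: [0.5867, 0.1176, 0.0916]
force: [-0.1, -0.5, -0.1]
opening: 0.031
tool_pos: [0.5868, 0.1176, 0.0917]
force: [-0.0, 0.3, 0.6]
opening: 0.0466
t 34.35 pos [0.5868 0.1176 0.0917] F [-0.04  0.34  0.6 ] op 0.0466 q [ 1.130e-01  2.250e-01  1.641e+00 -1.000e-03  1.269e+00 -1.527e+00]
[[-0.069  0.007 -0.998]
 [ 0.998 -0.    -0.069]
 [-0.001 -1.    -0.007]]
TCP [ -70.4   -1.3 -140.8]
-0.14 27 top z -121.9 hy mid 6.7
-0.11 47 top z -122.7 hy mid 6.1
-0.05 47 top z -121.8 hy mid 17.8
-0.02 98 top z -121.7 hy mid 2.1
0.01 76 top z -122.6 hy mid 4.2
0.04 111 top z -122.2 hy mid 4.1
tab hx [-0.0086  0.012 ] hy [-0.0026  0.0088] z 0.0635
orange hy [0.0209 0.0681]
```

The brush hangs level, with no load on the gripper. Withdrawing straight up, then back.

```bash
python3 -m creep '[[[0.5,0,-0.8,0.05,0,0,0],[0.5,0,-1,0.05,0,0,0],[0.5,0,-1,0.05,0,0,0],[0.5,0,-1,0.05,0,0,0],[0.5,0,-1.2,0.1,0,0,0],[0.5,0,-1.2,0.3,0,0,0],[0.5,0,-1.5,1,0,0,0],[0.5,0,-1.5,2,0,0,0]]]' | egrep "pos|force|open"
python3 -m creep '[[[0.5,0,-3,3,0,0,0],[0.5,0,-3,3,0,0,0],[0.5,0,-3,3,0,0,0],[0.5,0,-3,3,0,0,0],[0.5,-2,0,0,0,0,0],[0.5,-4,0,0,0,0,0],[0.5,-4,0,0,0,0,0],[0.5,-4,0,0,0,0,0]]]' | egrep "pos|force|open"
python3 -m creep '[[[0.5,-4,0,0,0,0,0],[0.5,-4,0,0,0,0,0],[0.5,0,0,0,0,0,0],[0.5,0,0,0,0,0,0],[0.5,0,0,0,0,0,0],[0.5,0,0,0,0,0,0],[0.5,0,0,0,0,0,0],[0.5,0,0,0,0,0,0]]]' | egrep "pos|force|open"
python3 -c "
from chk import *
T=optics.read_camera('top')['frame']
save('fin',np.hstack([cv2.resize(c['frame'][160:320,200:360],(400,400),interpolation=cv2.INTER_CUBIC),cv2.resize(T[110:230,180:300],(400,400),interpolation=cv2.INTER_CUBIC)]))"; python3 chk.py | tail -9
```

```text
tool_pos: [0.5498, 0.115, 0.1909]
force: [-0.0, 0.6, -0.4]
opening: 0.0463
tool_pos: [0.4317, -0.0328, 0.3274]
force: [0.1, -0.8, -0.6]
opening: 0.0464
tool_pos: [0.4364, -0.1161, 0.3329]
force: [0.6, -0.6, 0.1]
opening: 0.0466
t 36.8 pos [ 0.4364 -0.1161  0.3329] F [ 0.59 -0.57  0.05] op 0.0466 q [-0.382 -0.326  1.73   0.01   1.709 -2.028]
[[-0.077  0.031 -0.997]
 [ 0.997 -0.001 -0.077]
 [-0.004 -1.    -0.03 ]]
TCP [-237.1 -223.7  100.4]
-0.14 27 top z -121.8 hy mid 6.1
-0.11 68 top z -121.8 hy mid 6.3
-0.08 68 top z -122.6 hy mid 5.2
-0.05 106 top z -121.2 hy mid 7.0
-0.02 100 top z -121.7 hy mid 2.9
0.01 74 top z -122.2 hy mid 5.1
0.04 115 top z -122.8 hy mid 2.9
tab hx [-0.0086  0.012 ] hy [-0.003   0.0091] z 0.0644
orange hy [0.0194 0.0676]
-0.14 28 top z -121.9 hy mid 6.1
-0.11 68 top z -122.5 hy mid 6.3
-0.08 69 top z -121.7 hy mid 6.2
-0.05 105 top z -121.8 hy mid 5.9
-0.02 100 top z -121.2 hy mid 3.1
0.01 75 top z -122.4 hy mid 4.6
0.04 112 top z -122.3 hy mid 3.9
tab hx [-0.009   0.0119] hy [-0.0035  0.0086] z 0.0633
orange hy [0.0212 0.0685]
```

View pics/fin.png

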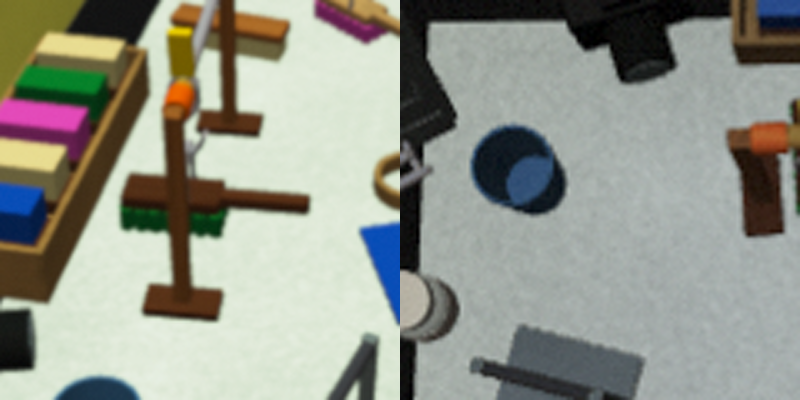

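The final view shows the brush hanging level from the hook (180,195), clear of the posts. The spacer (180,98) is against the left post with the hook beside it. Handing in.

```bash
python3 -c "
from plant import robot;print(robot.close_job())"
```

```text
the job is handed in; nothing more can be done
None
```

The job is handed in at about 37 s of the 72 s allowed. The hook hangs on the rail, the spacer is home against the left post, and the green brush hangs by its bail in the hook's lower curl.

- **Spacer:** I slid it home at about 2–3 N. The three end-of-call readings during the press were 6.3, 6.5 and 7.3 N, and the last picture of it shows it flush with the post. The reading comes only once per 0.8 s call, so I did not see the peaks in between.
- **Brush:** two camera measurements after I withdrew agreed to about 1 mm. The brush hangs level and still, clear of the posts, with the gripper well away.
- **Hook against the nose:** the hook was still beside the brass nose in the last side picture. I backed off about 1 mm after the press, and did not check whether it still touches the nose.
- **What went wrong:** when I first lowered the hook onto the rail it caught the bar with its free end. It shifted about 10 mm and tilted about 6° in the grip, with readings of about 4 N. I freed it, re-measured and levelled it before seating it. It finally hung with about 2.5° of measured tilt.

I touched nothing else on purpose, and saw nothing else move in the pictures. The last pictures did not cover every bystander.

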